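# Fit a spring-loaded length stop in the strut rail

### The job

Fit the length stop (yellow grip) from the rack in the strut rail: near the rail's free end, well clear of the bar, lower its hammer head into the slot, press it down against its spring and turn it a quarter turn clockwise under the lips, then tug it up to make sure the lips have caught it. Keeping it caught, slide it along the rail until its collar butts gently against the end of the bar in the vice, let go and leave it there, square across the slot; never force it against the rail, do not ram the bar, and leave everything else as it is.

Things in the scene. Friction and masses are not known exactly. Their poses are not given: they have to be found in the camera images.
- stop: Length stop, 112 mm tall, about 0.16 kg: twist grip, collar, stud, hammer head, spring foot. Origin: centre of the underside of its round aluminium collar, z up the stud, x along grip and head. Collar 36 mm diameter, z 0 to 24 mm. At the start it hangs upright in the rack by the collar, grip and head within 0.05 rad along the rack's gap.
- grip (a point): On the stop: middle of the yellow twist grip, 46 mm above the stop's origin. The grip is a flat upright paddle 40 mm long (x), 14 mm thick (y), from 27 to 57 mm above the origin, firmly part of the stop.
- head (a point): On the stop: 14.5 mm below its origin. Steel hammer head 34 (x) x 20 (y) mm, 8 mm thick below this point. Its top rises 3 mm above it save in two grooves 5.7 mm wide along y, middles at x +-12.5 mm, which take the lip edges. Two opposite corners are cut, so under the lips it turns only clockwise seen from above and meets the side walls about 6 degrees past the quarter turn.
- foot (a point): On the stop: 55.5 mm below its origin, underside of the 16 mm round black foot of the spring under the head when the spring is free. Spring 0.45 N per mm, travel 18 mm. It meets the rail's floor when the stop's origin is at rail z 58 mm.
- rail: Fixed galvanised strut rail 300 (x) x 41 (y) x 41 mm. Origin: centre of its underside on the bench, x along it towards the blue drill vice beyond its +x end (centre x 225 mm, jaws 64 mm high), z up. A slot 22 mm wide at y 0 runs the whole length of its top. Inside it is 36 mm wide, floor at z 2.5 mm. Push or pull the stop against it with 6 to 12 N, never over 18.
- lip (a point): On the rail: middle of the slot at the lips' lower edges, z 33.5 mm. The lips turn down 7.5 mm, 3 mm thick, y 11 to 14 mm each side. The head turns with the stop's origin at rail z 41 (collar on the rail) to 45 mm. Caught, lip edges in the grooves, the origin is at rail z 48 mm; the spring then gives 4.5 N, and the stop slides at 2 to 12 N, lagging a little in the fingers, and stays where left.
- entry (a point): On the rail: middle of the slot, level with the rail's top, 50 mm from its free end (rail x -100 mm), clear of the bar. A good place to let the head in; slot edges are rounded (3 mm).
- vice: Fixed blue drill vice beyond the rail's +x end, jaws 64 mm high, with a steel bar nipped in it. Origin: centre of its underside, axes as the rail's. The bar (bar_c0: 270 x 12 x 16 mm) lies level above mid-slot, 50 to 66 mm up, over the rail, so that the collar meets its end, which is at rail x 20 to 90 mm, different each time: feel (or look) for it. Bear on it with 2 to 6 N, never over 10.
- rack: Fixed dark blue steel rack, 150 mm long (x), 60 mm wide, with a gap 24 mm wide along its x, top edges 64 mm above the bench. Origin: centre of its underside.
- spare: Bystander: spare stud with a round black knob of 42 mm diameter, 22 mm high, hanging in the same rack 65 to 85 mm from the stop. Origin: centre of the knob's underside.
- spanner: Bystander: steel spanner 170 mm long lying on the bench. Origin: middle of its underside.
- hammer: Bystander: hammer 270 mm long lying on the bench. Origin: middle of its underside.
- driver: Bystander: screwdriver with a red handle, 200 mm long, lying on the bench. Origin: middle of its underside.
- offcut: Bystander: steel bar offcut 110 x 12 x 16 mm. Origin: centre of its underside.
- file: Bystander: flat file with a wooden handle, 330 mm long. Origin: underside, near its middle.
- square: Bystander: try square, stock 100 mm, blade 150 mm. Origin: underside of the stock.
- cutting_oil: Bystander: white bottle with a red cap, 60 mm diameter, 150 mm tall. Origin: centre of its underside.

How it is judged (in metres and radians):
On the way, in this order (a step that is already met when the one before it is completed fails the run):
1. the head is in the slot, pressed under the lips and turned across it (z of stop in the frame of rail between 0.038 and 0.046 m and y of stop in the frame of rail between -0.003 and 0.003 m and x of stop in the frame of rail between -0.15 and 0.15 m and angle between the x axis of stop and the y axis of rail, either way round below 0.25 rad), for 0.1 s.
2. it is tugged up with the lips home in the grooves: more than 12 N over all contacts of stop and rail, of which the spring makes about 8 N (z of stop in the frame of rail between 0.0465 and 0.0505 m and angle between the x axis of stop and the y axis of rail, either way round below 0.15 rad and contact force between stop and rail above 12 N), for 0.15 s.
3. still caught, it is slid until its collar bears on the bar's end (more than 1.5 N) (z of stop in the frame of rail between 0.0465 and 0.0505 m and angle between the x axis of stop and the y axis of rail, either way round below 0.15 rad and contact force between stop and vice above 1.5 N), for 0.1 s.
At the end, for the whole second after the job is handed in: The stop is released and at rest in the rail, upright (0.1 rad), its head across the slot (0.15 rad), caught with the lips home in the grooves (origin 46.5 to 49.5 mm above the rail's underside, within 3 mm of mid-slot), its collar within 2.5 mm of the bar's end (z of stop in the frame of rail between 0.0465 and 0.0495 m and y of stop in the frame of rail between -0.003 and 0.003 m and angle between the x axis of stop and the y axis of rail, either way round below 0.15 rad and angle between stop's own z axis and vertical below 0.1 rad and linear speed of stop below 0.02 m/s and horizontal distance between stop and bar_c0 between 0.1505 and 0.1555 m); the robot touches nothing.
It fails at once if the stop is forced against the rail: more than 30 N over all their contacts, of which the spring makes about 8 N when it is caught (contact force between stop and rail above 30 N).
It fails at once if the bar is pushed with more than 10 N or shoved more than 2 mm (contact force between stop and vice above 10 N or distance of bar_c0 from where it was at the start of the episode above 0.002 m).
It fails at once if the robot leans on the bar with more than 10 N (contact force between any of the fingers, the arm and vice above 10 N).
It fails at once if a bystander is moved more than 30 mm (distance of any of spare, spanner, hammer, driver, offcut, file, square, cutting_oil from where it was at the start of the episode above 0.03 m).
It also fails if it takes over 72 s, if anything falls off the work surface, if the arm or the gripper's body presses on something with over 40 N, if the wrist force passes 120 N, or if a joint passes its speed limit or range.

### The arm

A 6-joint arm with a two-finger parallel gripper is mounted at the origin on the work surface. World frame = base frame: x ahead of the robot, y to its left, z up, the work surface at z = 0. Lengths are in mm, angles in rad, forces in N, time in s.
With the tool pointing down it reaches from about 275 to 1000 mm from the base axis. Payload 8.4 kg.
Tool frame: the origin (TCP) lies at the very end of the fingers, on their centre line; the grasp point (between the pads) lies 19 mm behind it; z points along the fingers, y is the direction in which the jaws open and shut (so a half turn about z gives the same grasp; the last joint's range is limited). The gripper opens to 85 mm and grips with 20 to 120 N. Pads are 22 mm wide; open, the fingers measure 114 mm over their backs; the gripper's body (76 mm by 85 mm) begins 54 mm behind the grasp point. The pads swing forward as they close: fully open they stand 13 mm farther back than shut.
Start: joints at [-1.265, 0.353, 1.633, -0, 1.155, -0.002], TCP at [189.35, -595.629, 231.281] pointing down, gripper open.
Joint ranges: [-2.63, 2.63], [-0.92, 2.1], [0.06, 2.66], [-1.3, 4.44], [0, 2.69], [-3.02, 3.02]. Speed limits (rad/s): [2.22, 2.22, 2.79, 3.14, 3.14, 3.14].

### API

Orientations are given as [roll, pitch, yaw] about the fixed x, y, z axes, in that order (R = Rz(yaw) Ry(pitch) Rx(roll)).
In Python, from rig import readout, grab_frame, calibration, r gives the robot as it stands. The module is installed in compiled form; this text tells all that it offers.
- The arm moves only by the tool play_rows, never from a script. Its argument "rows" is a list of rows, each a list of 3 entries, a list of its own where there are three numbers: the closure in counts, from 0 (fully open) to 255 (shut), then the shift along the tool's x, y, z in cm, then the turn, a rotation vector about the tool's x, y, z in rad. In form: [[gripper, [dx, dy, dz], [rx, ry, rz]], ...]. A call has 1 to 12 rows; each row is the pose to reach, as a shift and turn from the pose commanded when the call began, along the tool's axes at that moment; what a row does not reach only later rows make up. A row lasts 1/12 s, in which the tool goes at most 41.7 mm and 7.16 degrees, less where a joint would pass 70% of its speed; a pose out of reach is approached as far as the arm can. A call with a gripper value outside its range is refused whole. The fingers move at their own pace and stop on an object; "squeeze" is the grip in N (left out, the last holds). Time passes only in rows, so rows that repeat a pose let the fingers close. It gives the time, the measured TCP pose, the force and the opening at its end, in the units of the state.
- readout.sense(): the state, without advancing time (a new reading comes with each control period).
- grab_frame(name): name is "scene" or "top"; returns (picture, depth): 420x560x3 uint8, red, green, blue; 420x560 float32, mm along the optical axis (not along the pixel's ray), 0 where there is no reading.
- calibration(name): a dict with "vfov" (degrees; the focal length in pixels is half the picture's height over the tangent of half this angle, whatever the lens; pixels are square), "cx", "cy" (the principal point, pixels), "cam_to_world" (4x4, takes a point from camera to world coordinates). Camera axes: x right, y down, z forward; pixel columns grow to the right and rows downward; lengths in mm; the calibration is good to about 2 mm. A picture is of the moment at which its call begins. calibration takes no time and is no camera call.
- r.sign_off(): hands the job in, once; it reports no verdict.
The state is a dict: "clock": time; "qpos": joint angles; "qvel": joint speeds; "joint_efforts": joint torques, N m; "eef_pos": TCP position; "tcp_rot": TCP orientation; "contact_force": force on the tool from outside, world axes, zero at the start; "wrist_torque": the same for the moment, N m; "opening": opening from 0.0 (shut) to 1.0 (fully open).
Only numpy, scipy, OpenCV 4.12 (cv2) and the standard library are available. Lean on these libraries where they do the work, as an engineer would, in place of code of your own. Each camera call takes 0.05 s, during which the arm holds its last target.

## Working session

There is one attempt and no reset: what is moved stays moved. The work goes in short steps, Python scripts to look and compute and a tool call to move; the robot and the scene stay as the last step left them, time stands still between calls to the robot, and variables do not carry over. Pictures are saved under pics/ and viewed, and the job is handed in when it is done.

Besides the shell and the picture viewer there is one more tool, called after ">>>" as a command line: name --argument value ..., lists and objects as JSON in quotes. play_rows: Moves the arm, as the interface text tells. Its arguments: {"type":"object","properties":{"rows":{"type":"array"},"squeeze":{"type":"number"}},"required":["rows"]}

```bash
mkdir -p pics
cat > h.py <<'E'
import numpy as np, cv2
from rig import readout, grab_frame, calibration, r
def save(name,f,crop=None,s=1):
    p=f[0]
    if crop: x0,y0,x1,y1=crop; p=p[y0:y1,x0:x1]
    p=cv2.resize(p,None,fx=s,fy=s,interpolation=cv2.INTER_CUBIC)
    cv2.imwrite('pics/'+name+'.png',p[:,:,::-1])
def K(n):
    c=calibration(n); f=210/np.tan(np.radians(c['vfov'])/2)
    return f,c['cx'],c['cy'],np.array(c['cam_to_world'])
def px(n,u,v,d):
    f,cx,cy,T=K(n); return (T@[(u-cx)/f*d,(v-cy)/f*d,d,1])[:3]
def ray(n,u,v):
    f,cx,cy,T=K(n); return T[:3,3], T[:3,:3]@np.array([(u-cx)/f,(v-cy)/f,1])
def atz(n,u,v,z):
    o,d=ray(n,u,v); return o+d*(z-o[2])/d[2]
def proj(n,P):
    f,cx,cy,T=K(n); q=np.linalg.inv(T)@np.append(P,1); return q[0]/q[2]*f+cx,q[1]/q[2]*f+cy
def cloud(n,f):
    d=f[1]; fo,cx,cy,T=K(n); v,u=np.mgrid[:420,:560]
    P=np.stack([(u-cx)/fo*d,(v-cy)/fo*d,d,np.ones_like(d)],-1)@T.T
    P=P[...,:3]; P[d<=0]=np.nan; return P
E
python3 - <<'E'
from h import *
print(readout.sense())
for n in("scene","top"):
    f=grab_frame(n); save(n+'0',f,s=1.4); np.savez('pics/'+n+'0.npz',p=f[0],d=f[1]); print(n,calibration(n))
E
```

```text
{'clock': 0.0, 'qpos': array([-1.26538936e+00,  3.53647765e-01,  1.63415606e+00,  4.12599777e-05,
        1.15520099e+00, -2.39833788e-03]), 'qvel': array([ 0.00034295, -0.00036786,  0.00188618,  0.00102118, -0.00099158,
        0.00056621]), 'joint_efforts': array([-2.27359538e-03, -6.05256557e+01, -3.42067838e+01, -4.06832498e-05,
        9.52723261e-03,  8.99381007e-06]), 'eef_pos': array([ 189.22100823, -595.15435769,  230.55254082]), 'tcp_rot': array([-3.14018058e+00, -4.11109550e-05,  3.07788591e-01]), 'contact_force': array([ 0.17583812,  0.43876875, -0.04461829]), 'wrist_torque': array([-0.01016786,  0.02302506, -0.00458583]), 'opening': 0.9981532369135404}
scene {'vfov': 44.98645452662581, 'cx': 291.65549801852114, 'cy': 202.10751505665658, 'cam_to_world': array([[ 6.87745018e-01,  5.12667864e-01, -5.13982929e-01,
         1.26878148e+03],
       [ 7.25943886e-01, -4.82264693e-01,  4.90332785e-01,
        -6.83872986e+02],
       [ 3.50204251e-03, -7.10346695e-01, -7.03843241e-01,
         1.09908348e+03],
       [ 0.00000000e+00,  0.00000000e+00,  0.00000000e+00,
         1.00000000e+00]])}
top {'vfov': 50.5852120221217, 'cx': 280.81127446313, 'cy': 210.59152089402846, 'cam_to_world': array([[-9.64910633e-03, -9.96337716e-01,  8.49591084e-02,
         4.18947292e+02],
       [-9.99934779e-01,  1.01331894e-02,  5.26843819e-03,
         5.46045200e+01],
       [-6.11005041e-03, -8.49027315e-02, -9.96370510e-01,
         1.18668249e+03],
       [ 0.00000000e+00,  0.00000000e+00,  0.00000000e+00,
         1.00000000e+00]])}
```

View pics/scene0.png

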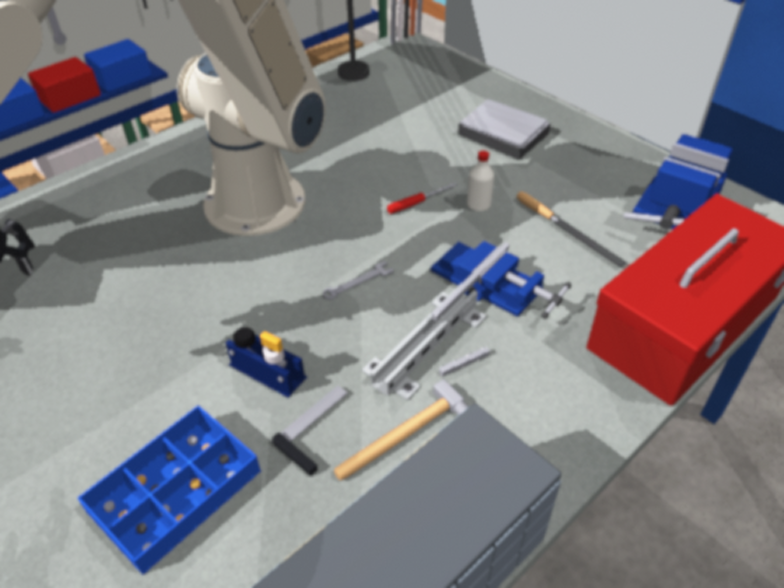

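View pics/top0.png

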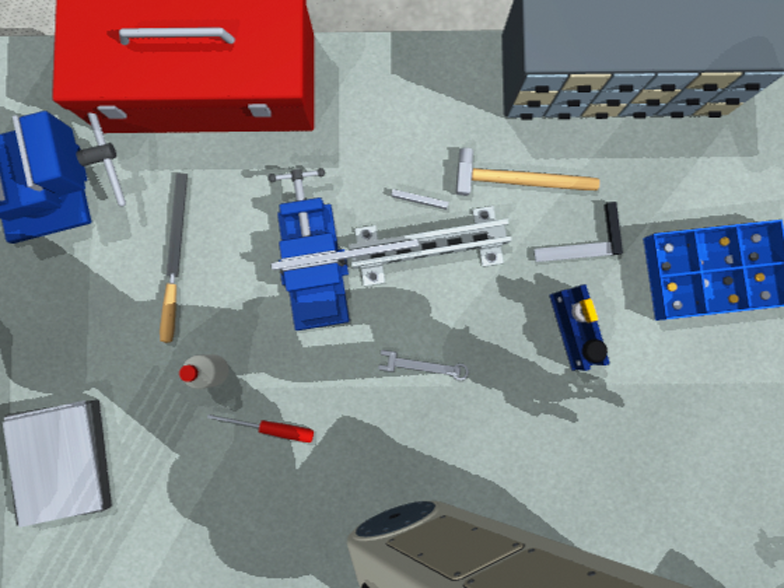

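The top view shows the rail running from the vice (about 310,260) to its free end (about 508,230), and the rack with the yellow grip at about (590,311). I'll enlarge both.

Run:
```python
from h import *
t=np.load('pics/top0.npz');s=np.load('pics/scene0.npz')
T=(t['p'],t['d']);S=(s['p'],s['d'])
save('t_rail',T,(190,130,380,250),4.2); save('t_rack',T,(380,190,450,280),6)
save('s_rail',S,(240,160,420,300),4.2); save('s_rack',S,(150,220,230,290),8)
C=cloud('top',T)
for (u,v) in [(422,222),(421,221),(414,224),(425,250),(300,173),(365,160),(270,178)]: print(u,v,C[v,u].round(1))
```

```text
422 222 [ 479.  -278.1  120.4]
421 221 [ 481.3 -275.5  121.4]
414 224 [ 475.9 -267.2   91.6]
425 250 [ 411.8 -293.9   85.1]
300 173 [621.1   8.2   2.2]
365 160 [ 654.4 -167.4    3.2]
270 178 [597.9  87.2  67.5]
```

View pics/t_rail.png

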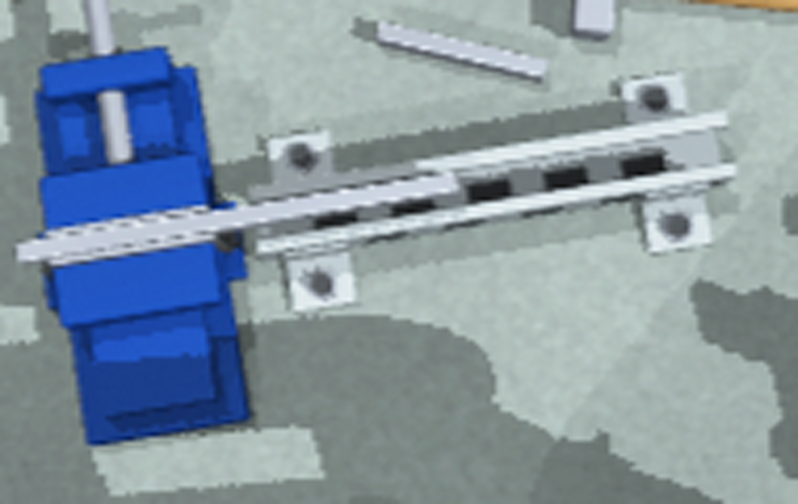

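View pics/t_rack.png

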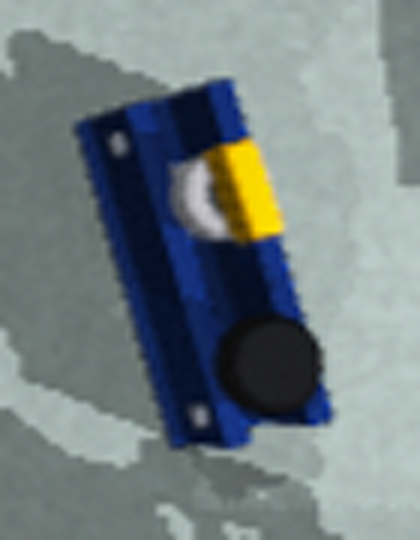

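View pics/s_rail.png

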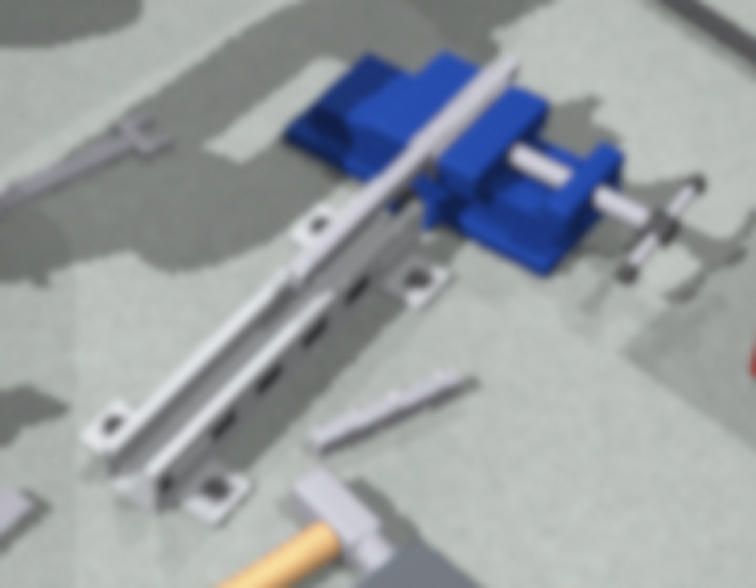

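View pics/s_rack.png

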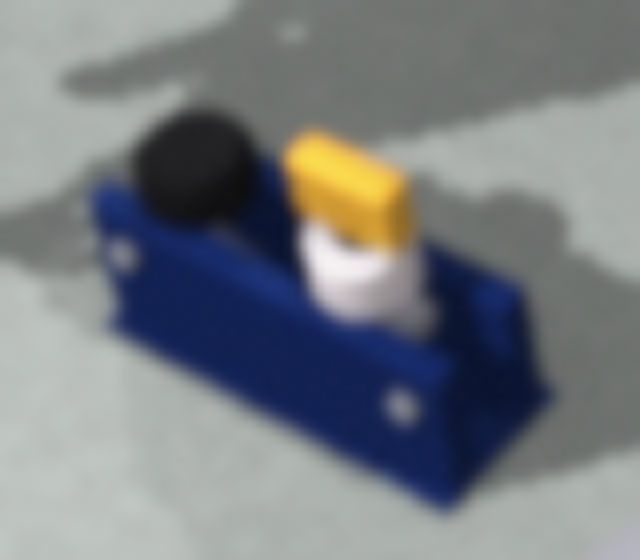

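```bash
cat > m.py <<'E'
from h import *
def seg(C,box,z0,z1):
    x0,y0,x1,y1=box; P=C[y0:y1,x0:x1].reshape(-1,3); return P[(P[:,2]>z0)&(P[:,2]<z1)]
def rect(P):
    c,s,a=cv2.minAreaRect(P[:,:2].astype(np.float32)); 
    b=cv2.boxPoints((c,s,a)); e=max([b[1]-b[0],b[2]-b[1]],key=np.linalg.norm)
    return np.round(c,1),np.round(s,1),round(float(np.arctan2(e[1],e[0])),4),P[:,2].mean().round(1),len(P)
E
python3 - <<'E'
from m import *
for n,b in (('top',dict(rail=(240,140,370,210),grip=(405,205,435,240),rack=(385,195,440,270),bar=(190,165,310,200))),('scene',dict(rail=(255,190,375,290),grip=(182,232,208,258),rack=(155,230,225,285),bar=(300,165,370,240)))):
    t=np.load(f'pics/{n}0.npz');C=cloud(n,(t['p'],t['d'])); H=cv2.cvtColor(t['p'],cv2.COLOR_RGB2HSV)
    print(n)
    yel=(H[...,0]>18)&(H[...,0]<32)&(H[...,1]>150)&(H[...,2]>100)
    Cy=C.copy(); Cy[~yel]=np.nan
    print('grip top',rect(seg(Cy,b['grip'],118,125)),'all',rect(seg(Cy,b['grip'],85,125)))
    print('rail',rect(seg(C,b['rail'],38,44)))
    print('bar',rect(seg(C,b['bar'],63.5,69)))
    blue=(H[...,0]>105)&(H[...,0]<128)&(H[...,1]>150)
    Cb=C.copy(); Cb[~blue]=np.nan
    print('rack',rect(seg(Cb,b['rack'],61,67)))
    np.save(f'pics/C_{n}.npy',C)
E
```

```text
top
grip top (array([ 481.3, -276.5]), array([38.5, 13.3]), 0.319, np.float64(121.2), 81) all (array([ 483.1, -281.1]), array([38.6, 23.7]), 0.3469, np.float64(120.0), 97)
rail (array([612.8,   5.2]), array([ 42. , 325.4]), -1.4172, np.float64(41.1), 710)
bar (array([587.4, 149.8]), array([267.4,  85.3]), 1.5594, np.float64(65.7), 820)
rack (array([ 453.3, -282.4]), array([147.5,  48.7]), 0.2622, np.float64(63.9), 322)
scene
grip top (array([ 484. , -282.7]), array([41.1, 13.2]), 0.2411, np.float64(120.9), 58) all (array([ 484.1, -282.7]), array([41.9, 13.5]), 0.2502, np.float64(114.7), 125)
rail (array([607.6,  47.7]), array([418.9, 150.9]), 1.4515, np.float64(40.8), 530)
bar (array([592.1, 144.6]), array([ 88.8, 271.3]), -1.4114, np.float64(65.4), 382)
rack (array([ 458.8, -289.2]), array([146.8,  47.8]), 0.2744, np.float64(63.7), 189)
```

Run:
```python
from m import *
for n,b,kb in (('top',(395,200,440,245),(405,230,445,270)),('scene',(180,228,210,262),(160,225,190,260))):
    C=np.load(f'pics/C_{n}.npy')
    print(n,'depth-only grip',rect(seg(C,b,116,125)),'knob',[np.round(x,1) for x in cv2.minEnclosingCircle(seg(C,kb,80,92)[:,:2].astype(np.float32))],seg(C,kb,80,92).mean(0).round(1))
    B=C.reshape(-1,3); 
    # bottle cap
    q=B[(B[:,2]>143)&(B[:,2]<155)&(abs(B[:,0]-400)<400)&(abs(B[:,1])<500)]
    print('bottle',len(q),np.nanmedian(q,0).round(1))
    # bench plane bias
    for cx,cy in((450,0),(350,-200),(600,-200),(500,-100)):
        m=(abs(B[:,0]-cx)<25)&(abs(B[:,1]-cy)<25); print(cx,cy,np.median(B[m,2]).round(2),end=' ')
    print()
```

```text
top depth-only grip (array([ 481.5, -276. ]), array([39.3, 14. ]), 0.2958, np.float64(120.6), 95) knob [array([ 411.8, -294.2]), np.float64(20.9)] [ 411.8 -293.4   85.5]
bottle 117 [381.8 402.1 151. ]
450 0 0.63 350 -200 0.4 600 -200 1.1 500 -100 0.57 
scene depth-only grip (array([ 483.7, -282.2]), array([41.4, 14.4]), 0.2411, np.float64(120.3), 72) knob [array([ 437.6, -301. ]), np.float64(46.0)] [ 420.4 -300.3   85. ]
bottle 200 [ 69.3 -18.2 148.4]
450 0 -0.71 350 -200 -0.19 600 -200 0.38 500 -100 -0.02
```

```bash
cat >> h.py <<'E'
from scipy.spatial.transform import Rotation as Rn
def mv(x,y,z,yaw=None,rot=None,pos=None):
    s=readout.sense(); p=s['eef_pos'] if pos is None else pos; R=Rn.from_euler('xyz',s['tcp_rot'] if rot is None else rot)
    d=R.inv().apply(np.array([x,y,z])-p)/10
    T=Rn.from_euler('xyz',[np.pi,0,yaw]) if yaw is not None else R
    return d.round(2),(R.inv()*T).as_rotvec().round(4)
E
python3 - <<'E'
from h import *
print(mv(482,-279,185,0.28,rot=[-3.14159,0,.3078],pos=[189.35,-595.63,231.28]))
E
```

```text
(array([ 37.48, -21.31,   4.63]), array([-0.    ,  0.    ,  0.0278]))
```

>>> play_rows --rows '[[0,[37.48,-21.31,4.63],[0,0,0.028]],[0,[37.48,-21.31,4.63],[0,0,0.028]],[0,[37.48,-21.31,4.63],[0,0,0.028]],[0,[37.48,-21.31,4.63],[0,0,0.028]],[0,[37.48,-21.31,4.63],[0,0,0.028]],[0,[37.48,-21.31,4.63],[0,0,0.028]],[0,[37.48,-21.31,4.63],[0,0,0.028]],[0,[37.48,-21.31,4.63],[0,0,0.028]],[0,[37.48,-21.31,4.63],[0,0,0.028]],[0,[37.48,-21.31,4.63],[0,0,0.028]],[0,[37.48,-21.31,4.63],[0,0,0.028]],[0,[37.48,-21.31,4.63],[0,0,0.028]]]'

```text
clock: 1.1
eef_pos: [483.9, -276.0, 184.2]
tcp_rot: [-3.14, -0.0, 0.283]
contact_force: [-0.1, -0.8, -0.3]
opening: 0.999
```

Run:
```python
from h import *
f=grab_frame('scene'); save('s1',f,(120,150,300,290),4.2); np.savez('pics/scene1.npz',p=f[0],d=f[1])
g=grab_frame('top'); save('t1',g,s=1.4); np.savez('pics/top1.npz',p=g[0],d=g[1])
s=readout.sense(); print(s['eef_pos'],s['tcp_rot'],s['opening'],s['clock']); print(proj('scene',s['eef_pos']),proj('top',s['eef_pos']))
```

```text
[ 481.87899325 -278.49483373  184.59863315] [-3.14114160e+00  9.23836387e-04  2.81806327e-01] 1.000971659981503 1.2
(np.float64(189.92635019809057), np.float64(222.7219112404142)) (np.float64(430.9782885952653), np.float64(219.01943542969434))
```

View pics/s1.png

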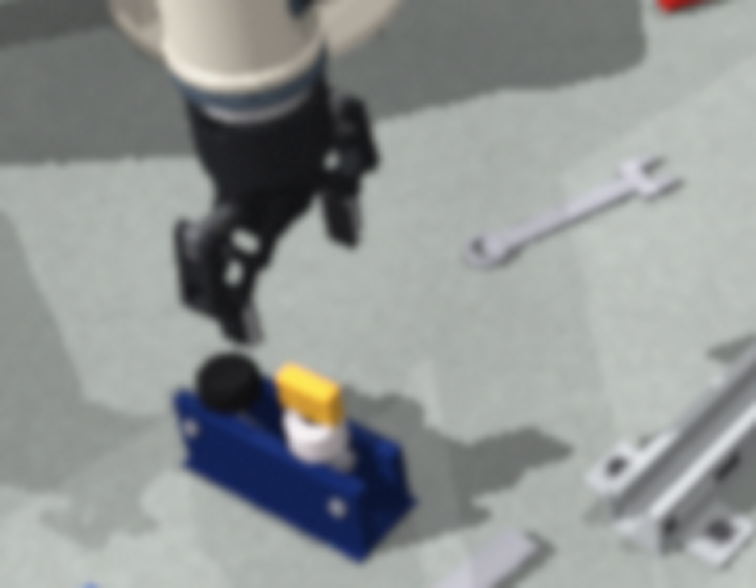

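View pics/t1.png

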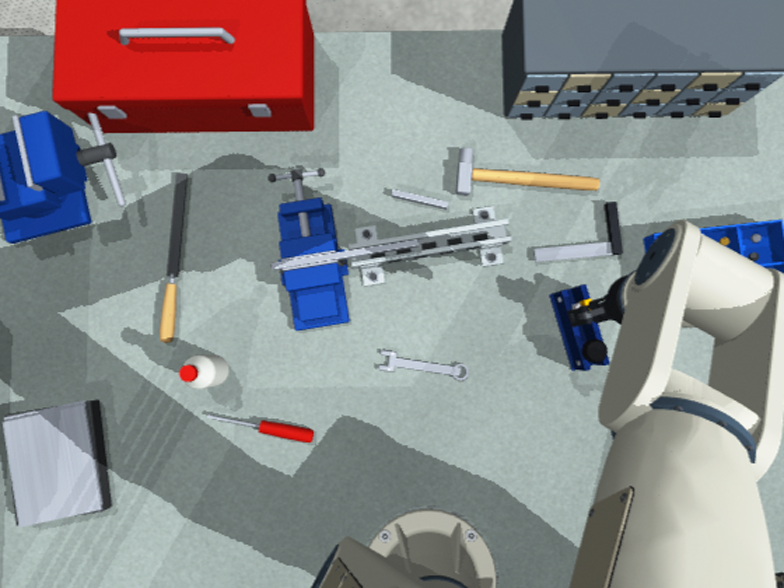

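Run:
```python
from h import *
s=readout.sense(); p=s['eef_pos']; R=Rn.from_euler('xyz',s['tcp_rot']).as_matrix()
for dz in(0,-13):
  for y in(-49,0,49): print(dz,y,np.round(proj('scene',p+R@[0,y,dz]),1),np.round(proj('top',p+R@[0,y,dz]),1))
t=np.load('pics/scene1.npz');C=cloud('scene',(t['p'],t['d']))
D=t['d']
print(D[222:236,172:186].astype(int)); print(D[200:212,196:210].astype(int))
save('s1f',(t['p'],),(160,190,215,240),14)
t=np.load('pics/top1.npz'); save('t1f',(t['p'],),(390,190,450,240),13)
```

```text
0 -49 [202.2 210.4] [410.3 225.3]
0 0 [189.9 222.7] [431. 219.]
0 49 [177.1 235.6] [451.6 212.8]
-13 -49 [201.5 206.8] [411.9 225. ]
-13 0 [189.2 219.1] [432.9 218.6]
-13 49 [176.2 232. ] [453.8 212.3]
[[1155 1154 1166 1165 1168 1166 1167 1180 1182 1496 1502 1493 1500 1504]
 [1150 1156 1158 1171 1165 1169 1170 1177 1185 1498 1497 1497 1500 1496]
 [1152 1158 1171 1173 1178 1180 1180 1180 1184 1496 1494 1491 1493 1497]
 [1155 1158 1176 1176 1176 1180 1182    0 1184 1498 1489 1490 1490 1492]
 [1159 1184 1186 1179 1180 1186 1187 1187 1188 1192 1492 1494 1481 1483]
 [1192 1185 1179 1182 1185 1185 1184 1181 1186 1194 1486 1489 1482 1483]
 [1191 1189 1191 1185 1181 1186 1192 1186 1190 1192 1484 1483 1485 1485]
 [1198 1193 1191 1187 1184 1192 1189 1190 1192 1196 1482 1483 1486 1474]
 [1480 1194 1199 1190 1185 1190 1198 1192 1194 1197 1477 1479 1484 1476]
 [1474 1472 1202 1193 1193 1191 1194 1198 1199 1201 1202 1480 1474 1474]
 [1477 1473 1472 1473 1197 1193 1195 1199 1195 1205 1470 1473 1472 1474]
 [1472 1468 1470 1469 1472 1468 1474 1202 1202 1468 1467 1468 1472 1472]
 [1351 1352 1354 1357 
[... 301 characters left out ...]
6 1240 1240 1243 1262 1555 1557 1565 1557]
 [1554 1259 1252 1254 1249 1244 1245 1247 1244 1258 1562 1556 1563 1559]
 [1559 1259 1254 1256 1253 1249 1249 1244 1245 1249 1552 1547 1558 1561]
 [1552 1268 1258 1258 1261 1257 1256 1248 1250 1253 1550 1546 1551 1555]
 [1545 1544 1256 1257 1258 1258 1261 1253 1252 1258 1551 1551 1557 1547]
 [1541 1536 1269 1262 1260 1260 1257 1254 1254 1254 1545 1543 1544 1548]
 [1542 1543 1541 1540 1263 1259 1259 1258 1257 1256 1541 1547 1546 1540]
 [1538 1545 1538 1537 1540 1542 1263 1257 1257 1542 1538 1536 1537 1535]
 [1532 1531 1533 1533 1537 1539 1534 1534 1538 1534 1535 1537 1532 1534]
 [1531 1539 1535 1537 1536 1533 1533 1535 1533 1536 1530 1530 1529 1532]]
```

View pics/s1f.png

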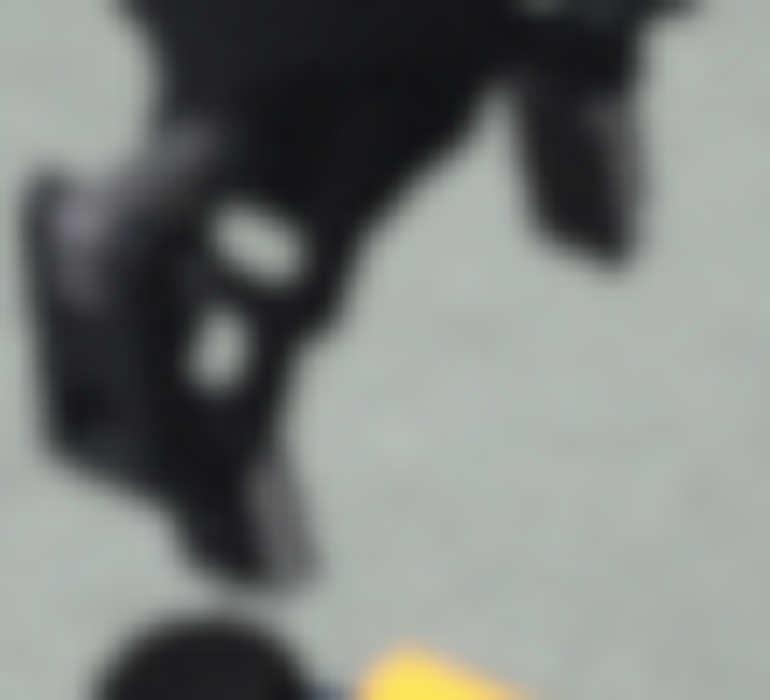

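View pics/t1f.png

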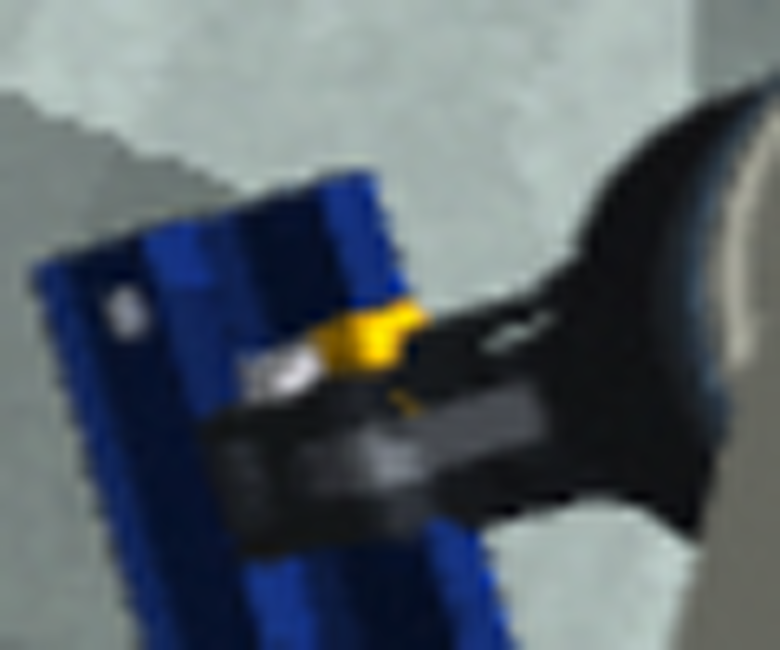

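The scene view's fingertip midpoint (189.9, 220) agrees with the forward prediction to under 1 px. The top view reads about 3 mm towards +y. Grip estimate is (483, -281), so I go down on it.

Run:
```python
from h import *
print(mv(483,-281,93,0.275))
```

```text
(array([0.05, 0.28, 9.16]), array([-0.0004,  0.0009,  0.0068]))
```

>>> play_rows --rows '[[0,[0.05,0.28,3],[0,0,0.007]],[0,[0.05,0.28,6],[0,0,0.007]],[0,[0.05,0.28,8],[0,0,0.007]],[0,[0.05,0.28,9.2],[0,0,0.007]],[0,[0.05,0.28,9.2],[0,0,0.007]],[0,[0.05,0.28,9.2],[0,0,0.007]]]'

```text
clock: 1.7
eef_pos: [482.6, -282.3, 93.1]
tcp_rot: [-3.141, 0.001, 0.272]
contact_force: [-0.0, 0.7, -0.1]
opening: 0.999
```

Run:
```python
from h import *
f=grab_frame('scene'); save('s2',f,(150,190,240,270),8); 
s=readout.sense(); print(s['eef_pos'],s['tcp_rot'],s['contact_force'])
```

```text
[ 483.42029422 -282.48020035   93.92422823] [ 3.14079917e+00 -6.44582268e-04  2.71972049e-01] [-0.69100267 -0.109995    0.38438021]
```

View pics/s2.png

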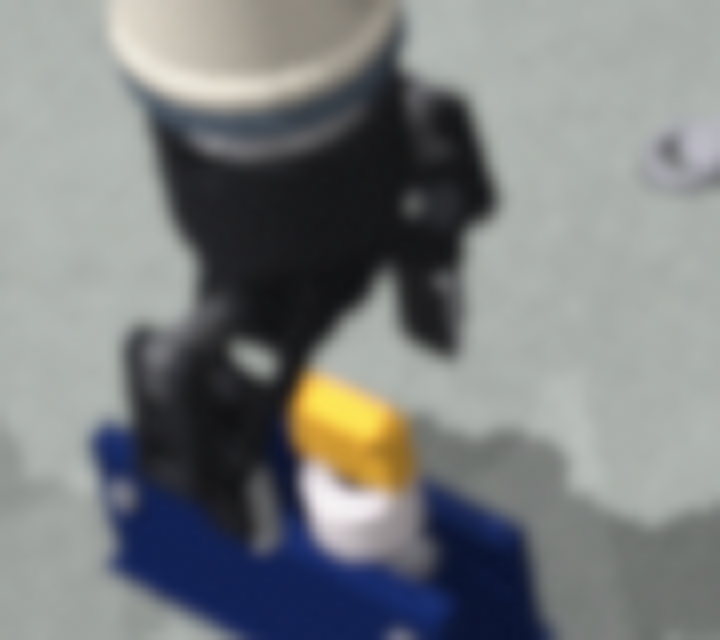

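The fingers straddle the yellow grip: tips at (255,540) and (430,350), grip middle near (352,430). I close on it.

>>> play_rows --rows '[[120,[0,0,0],[0,0,0]],[255,[0,0,0],[0,0,0]],[255,[0,0,0],[0,0,0]],[255,[0,0,0],[0,0,0]],[255,[0,0,0],[0,0,0]],[255,[0,0,0],[0,0,0]],[255,[0,0,0],[0,0,0]],[255,[0,0,0],[0,0,0]]]' --squeeze 60

```text
clock: 2.42
eef_pos: [483.3, -281.4, 93.1]
tcp_rot: [-3.141, -0.0, 0.273]
contact_force: [-1.3, 1.8, 3.0]
opening: 0.153
```

Run:
```python
from h import *
f=grab_frame('scene'); save('s3',f,(150,190,240,270),8); 
s=readout.sense(); print(s['eef_pos'],s['tcp_rot'],s['contact_force'],s['opening'],s['wrist_torque'])
```

```text
[ 483.28029961 -281.40871261   93.12445467] [-3.14143590e+00 -7.09493859e-05  2.72841119e-01] [0.14934386 2.11270804 3.6457094 ] 0.1566708747240217 [ 0.2281521   0.03468833 -0.06223076]
```

View pics/s3.png

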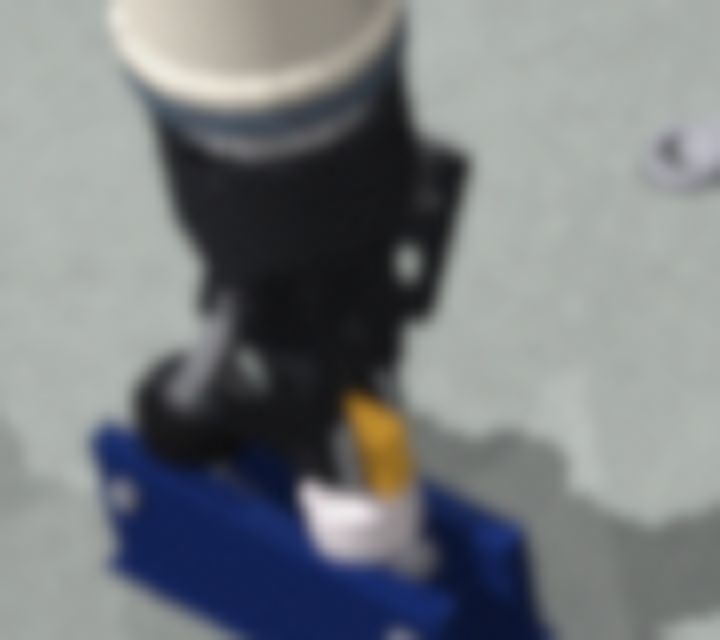

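>>> play_rows --rows '[[255,[0,0,-1.5],[0,0,0]],[255,[0,0,-4],[0,0,0]],[255,[0,0,-7],[0,0,0]],[255,[0,0,-8],[0,0,0]],[255,[0,0,-8],[0,0,0]],[255,[0,0,-8],[0,0,0]]]'

```text
clock: 2.97
eef_pos: [483.1, -281.5, 172.6]
tcp_rot: [3.141, -0.0, 0.273]
contact_force: [0.2, -0.7, -2.8]
opening: 0.153
```

Run:
```python
from m import *
s=readout.sense(); print(s['eef_pos'],s['tcp_rot'],s['contact_force'],s['opening'],s['wrist_torque'])
f=grab_frame('scene'); save('s4',f,(150,150,260,270),6); 
for n in('top','scene'):
    C=np.load(f'pics/C_{n}.npy').reshape(-1,3)
    m=(C[:,2]>38.5)&(C[:,2]<43.5)&(C[:,1]>-180)&(C[:,1]<150)&(C[:,0]>560)&(C[:,0]<660)
    P=C[m]
    u=np.array([-.15,.989]); 
    from scipy.optimize import minimize
    # robust: two-strip model: | |d|-15.75 | where strips 11..20.5
    def cost(q):
        c,a=q; u=np.array([np.cos(a),np.sin(a)]); nn=np.array([-u[1],u[0]])
        d=abs((P[:,:2]-[612,-10])@nn-c); e=np.maximum(abs(d-15.75)-4.75,0); return np.minimum(e,4).sum()
    best=min((minimize(cost,[c0,a0],method='Nelder-Mead') for c0 in np.arange(-12,13,3) for a0 in(1.66,1.7,1.74,1.78)),key=lambda r:r.fun)
    c,a=best.x; u=np.array([np.cos(a),np.sin(a)]); nn=np.array([-u[1],u[0]])
    t=(P[:,:2]-[612,-10])@u; d=(P[:,:2]-[612,-10])@nn-c
    g=abs(abs(d)-15.75)<6; ts=np.sort(t[g])
    print(n,len(P),best.fun,'angle',a,'pt on line y=-10..',np.array([612,-10])+c*nn,'t range',ts[:4].round(1),ts[-4:].round(1), 'd pct',np.percentile(d[g&(d<0)],[2,98]).round(1),np.percentile(d[g&(d>0)],[2,98]).round(1))
    e=ts[2]; print(' free end centre',(np.array([612,-10])+c*nn+u*e).round(1),'entry',(np.array([612,-10])+c*nn+u*(e+50)).round(1))
    m=(C[:,2]>62.5)&(C[:,2]<69)&(C[:,1]>-50)&(C[:,1]<300)&(C[:,0]>560)&(C[:,0]<640)
    Q=C[m]; tb=(Q[:,:2]-[612,-10])@u; db=(Q[:,:2]-[612,-10])@nn-c
    b=(abs(db)<8); print(' bar end t(rail x)',(np.sort(tb[b])[:5]-e-150).round(1), 'bar d',np.percentile(db[b&(tb<100)],[2,50,98]).round(1))
```

```text
[ 483.09075335 -281.52909933  172.57646468] [ 3.14129379e+00 -2.19301797e-04  2.72783953e-01] [ 0.24615801 -0.69621432 -2.80418243] 0.15275019940568615 [ 0.00742796 -0.0184432   0.02324651]
top 632 3.920086860197703 angle 1.7241119454703933 pt on line y=-10.. [614.92190773  -9.54848261] t range [-147.8 -147.3 -146.9 -146.5] [151.3 151.5 151.7 152. ] d pct [-20.5 -11. ] [11.3 20.4]
 free end centre [ 637.4 -154.7] entry [ 629.7 -105.3]
 bar end t(rail x) [23.1 23.7 24.4 24.7 25.3] bar d [-6.   0.2  6.1]
scene 363 38.64043095130664 angle 1.7256172944325194 pt on line y=-10.. [616.30553639  -9.3280352 ] t range [-154.3 -154.2 -152.9 -152.8] [140.6 141.4 144.4 144.9] d pct [-21.1 -11.7] [10.5 21.5]
 free end centre [ 639.9 -160.4] entry [ 632.2 -111. ]
 bar end t(rail x) [23.1 24.1 24.5 25.  25.3] bar d [-6.2 -0.7  6.8]
```

View pics/s4.png

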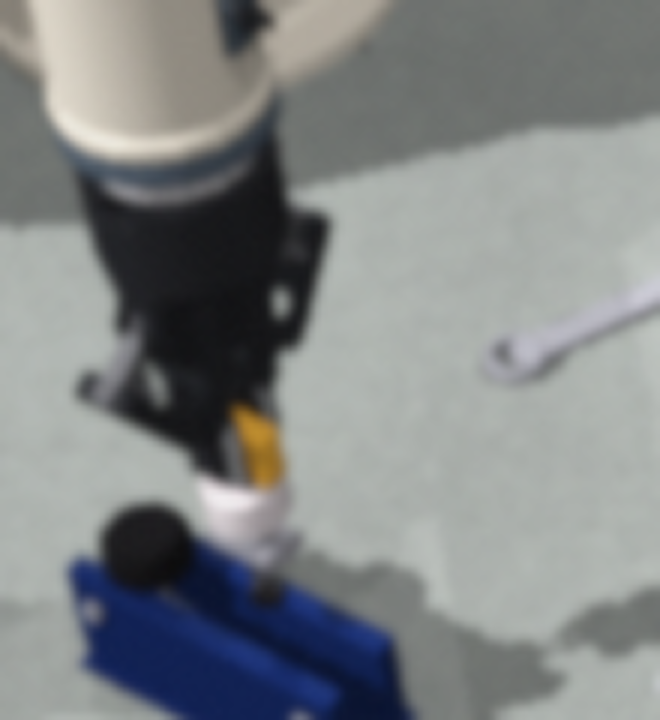

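Stop lifted clear. The rail fits give axis angle 1.725 rad and bar end at rail x of about 23 mm in both views. The offset between the two cameras is constant, about (-2.6, +6) mm. Next, over the entry.

Run:
```python
from h import *
print(mv(631.5,-110,160,1.725))
```

```text
(array([ 18.96, -12.47,   1.16]), array([-1.6000e-03,  1.0000e-04, -1.4522e+00]))
```

>>> play_rows --rows '[[255,[1.6,-1.0,0],[0,0,-0.12]],[255,[3.2,-2.1,0],[0,0,-0.24]],[255,[4.8,-3.1,0],[0,0,-0.36]],[255,[6.4,-4.2,0],[0,0,-0.48]],[255,[8,-5.2,0],[0,0,-0.6]],[255,[9.6,-6.3,0],[0,0,-0.72]],[255,[11.2,-7.3,0],[0,0,-0.84]],[255,[12.8,-8.4,0],[0,0,-0.96]],[255,[14.4,-9.4,0.3],[0,0,-1.08]],[255,[16,-10.5,0.6],[0,0,-1.2]],[255,[17.6,-11.5,0.9],[0,0,-1.33]],[255,[18.96,-12.47,1.16],[0,0,-1.452]]]'

```text
clock: 4.02
eef_pos: [631.8, -109.2, 158.6]
tcp_rot: [-3.138, -0.001, 1.729]
contact_force: [0.1, 0.7, -2.0]
opening: 0.153
```

>>> play_rows --rows '[[255,[0,0,0],[0,0,0]],[255,[0,0,0],[0,0,0]],[255,[0,0,0],[0,0,0]]]'

```text
clock: 4.27
eef_pos: [631.0, -110.5, 159.8]
tcp_rot: [-3.139, -0.001, 1.721]
contact_force: [0.5, -0.7, -1.7]
opening: 0.154
```

Run:
```python
from m import *
s=readout.sense(); print(s['eef_pos'],s['tcp_rot'],s['contact_force'],s['clock'])
for n,c in(('scene',(210,160,330,290)),('top',(300,130,400,220))):
    f=grab_frame(n); save(n+'5',f,c,6); np.savez(f'pics/{n}5.npz',p=f[0],d=f[1])
```

```text
[ 631.03155881 -110.5097784   159.78462396] [-3.13886999e+00 -5.71632978e-04  1.72062976e+00] [ 0.4504058  -0.73624965 -1.67670201] 4.2667
```

View pics/scene5.png

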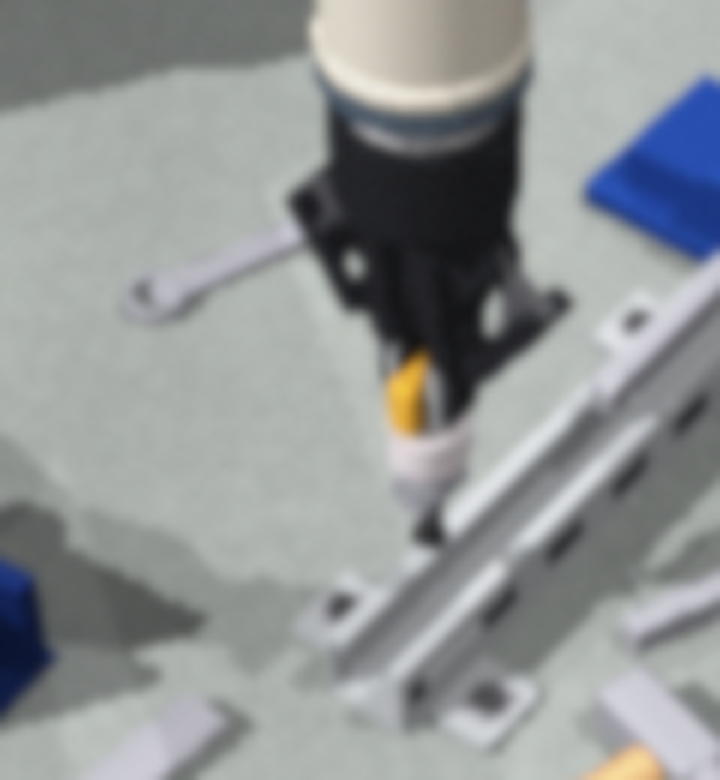

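View pics/top5.png

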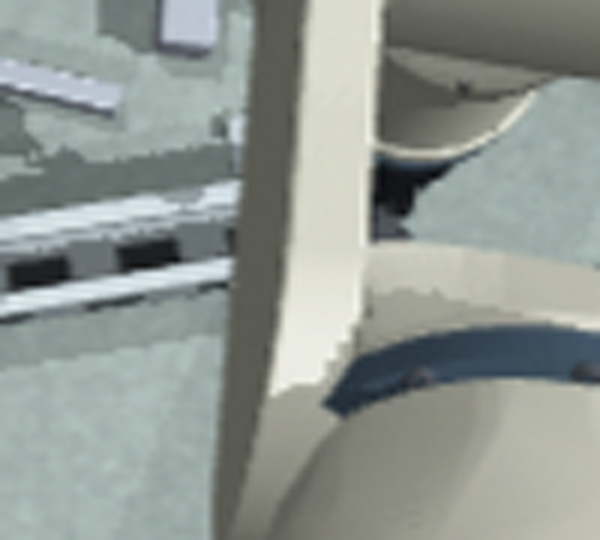

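```bash
cat > ov.py <<'E'
from m import *
def overlay(name,f,crop,s,tcp,yaw,rail,e=(0,0),dz=29):
    x0,y0,x1,y1=crop; im=cv2.resize(f[y0:y1,x0:x1],None,fx=s,fy=s,interpolation=cv2.INTER_CUBIC)[:,:,::-1].copy()
    def pl(P,col):
        q=np.array([proj('scene',p) for p in P]); q=((q+.5-[x0,y0])*s-.5).round().astype(np.int32)
        cv2.polylines(im,[q.reshape(-1,1,2)],False,col,1,cv2.LINE_AA)
    ox,oy=tcp[0]+e[0],tcp[1]+e[1]; oz=tcp[2]-dz; th=np.linspace(0,2*np.pi,60)
    c,sn=np.cos(yaw),np.sin(yaw)
    for z,R,col in((0,18,(0,0,255)),(24,18,(0,0,255)),(-55.5,8,(255,0,255))):
        pl(np.stack([ox+R*np.cos(th),oy+R*np.sin(th),0*th+oz+z],1),col)
    for z in(57,27):
        pl([[ox+c*a-sn*b,oy+sn*a+c*b,oz+z] for a,b in((-20,-7),(20,-7),(20,7),(-20,7),(-20,-7))],(0,255,0))
    (rx,ry),ra=rail; u=np.array([np.cos(ra),np.sin(ra)]); n=np.array([-u[1],u[0]])
    for d in(-20.5,-11,11,20.5):
        pl([[*(np.array([rx,ry])+n*d+u*t),41] for t in(-50,250)],(255,0,0))
    pl([[*(np.array([rx,ry])+n*d-u*50),41] for d in(-20.5,20.5)],(255,0,0))
    cv2.imwrite('pics/'+name+'.png',im)
E
python3 - <<'E'
from ov import *
s=readout.sense(); t=np.load('pics/scene5.npz')
overlay('ov5',t['p'],(255,205,330,285),9,s['eef_pos'],s['tcp_rot'][2],((632.2,-111.0),1.7256))
E
```

View pics/ov5.png

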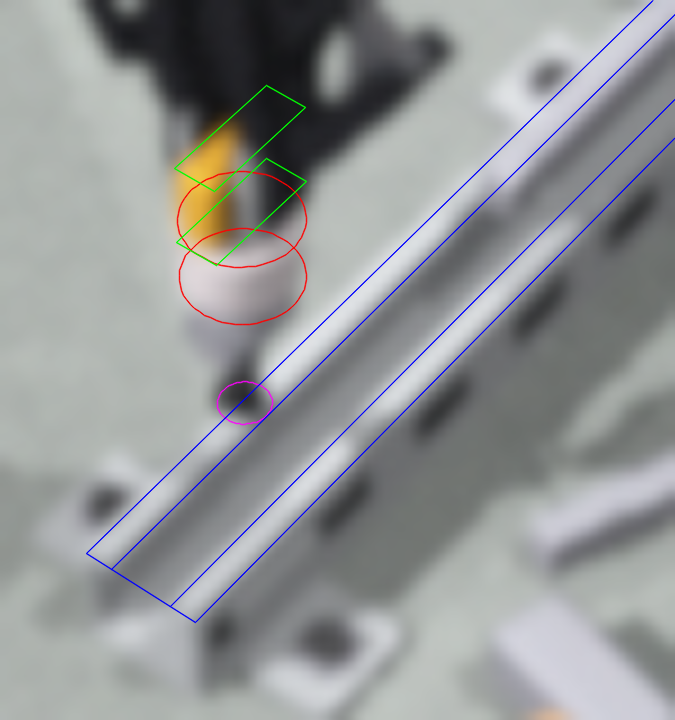

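Rail overlay matches well and the collar is within about 0.5 px of prediction. The scene view puts the stop about 1 mm short of mid-slot in x. I shift it and lower the foot into the slot, then look again.

Run:
```python
from h import *
print(mv(632,-110.8,100,1.7255), mv(632,-110.8,100,1.7255,rot=[np.pi,0,1.725],pos=[631.5,-110,160]))
```

```text
(array([0.  , 0.07, 6.07]), array([-0.0013, -0.0003, -0.005 ])) (array([-0.09,  0.04,  6.  ]), array([ 0.    ,  0.    , -0.0005]))
```

>>> play_rows --rows '[[255,[0,0.08,1],[0,0,-0.004]],[255,[0,0.08,2],[0,0,-0.004]],[255,[0,0.08,3],[0,0,-0.004]],[255,[0,0.08,3],[0,0,-0.004]],[255,[0,0.08,3],[0,0,-0.004]]]'

```text
clock: 4.78
eef_pos: [632.1, -110.3, 130.1]
tcp_rot: [-3.139, -0.001, 1.726]
contact_force: [0.3, -0.1, 0.1]
opening: 0.151
```

>>> play_rows --rows '[[255,[0,0,0.8],[0,0,0]],[255,[0,0,1.6],[0,0,0]],[255,[0,0,2.4],[0,0,0]],[255,[0,0,3],[0,0,0]],[255,[0,0,3],[0,0,0]],[255,[0,0,3],[0,0,0]]]'

```text
clock: 5.28
eef_pos: [632.7, -110.2, 100.8]
tcp_rot: [-3.141, -0.0, 1.727]
contact_force: [0.0, -0.5, -1.2]
opening: 0.155
```

Run:
```python
from ov import *
f=grab_frame('scene'); np.savez('pics/scene6.npz',p=f[0],d=f[1])
P=[];F=[]
for i in range(1):
    s=readout.sense(); print(s['eef_pos'],s['tcp_rot'],s['contact_force'],s['wrist_torque'],s['clock'])
overlay('ov6',f[0],(255,205,330,285),9,s['eef_pos'],s['tcp_rot'][2],((632.2,-111.0),1.7256))
save('s6',f,(255,205,330,285),9)
```

```text
[ 633.04478762 -110.23517593  101.25631228] [-3.14141971e+00 -7.72757810e-05  1.72678718e+00] [-0.30329441 -0.36530687 -2.27125999] [ 0.0043473  -0.06491643  0.03467628] 5.3333
```

View pics/ov6.png

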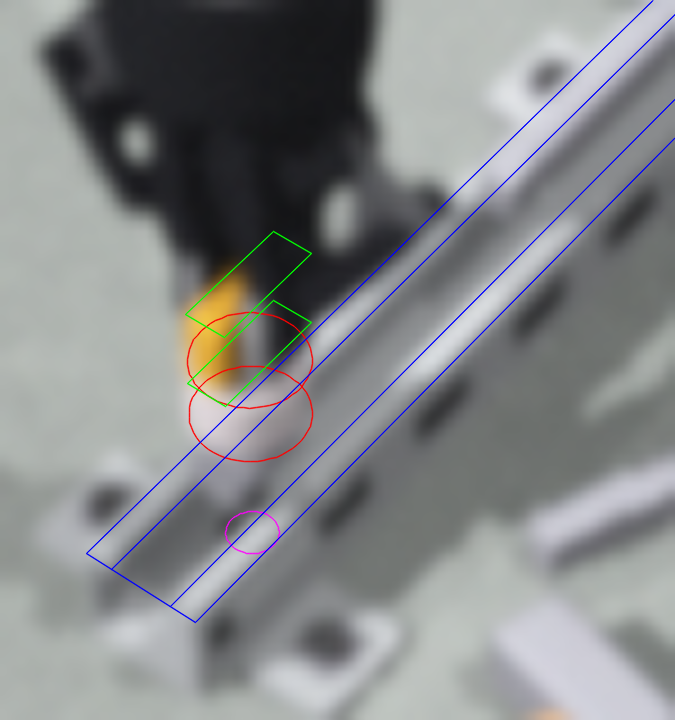

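View pics/s6.png

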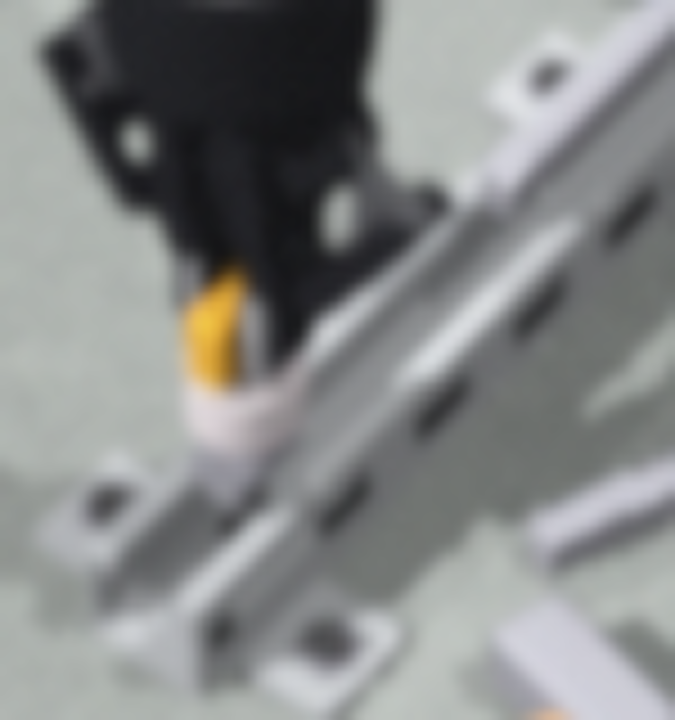

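The foot is in the slot with no contact. Next I lower the head in small steps and watch the force.

>>> play_rows --rows '[[255,[0,0,0.3],[0,0,0]],[255,[0,0,0.6],[0,0,0]],[255,[0,0,0.6],[0,0,0]]]'

```text
clock: 5.58
eef_pos: [632.8, -110.2, 95.0]
tcp_rot: [-3.141, -0.0, 1.727]
contact_force: [-0.4, 0.1, -1.8]
opening: 0.151
```

>>> play_rows --rows '[[255,[0,0,0.1],[0,0,0]],[255,[0,0,0.2],[0,0,0]],[255,[0,0,0.2],[0,0,0]]]'

```text
clock: 5.83
eef_pos: [632.9, -110.2, 93.3]
tcp_rot: [-3.141, -0.0, 1.727]
contact_force: [-0.3, 0.4, -1.7]
opening: 0.15
```

>>> play_rows --rows '[[255,[0,0,0.1],[0,0,0]],[255,[0,0,0.15],[0,0,0]],[255,[0,0,0.15],[0,0,0]]]'

```text
clock: 6.08
eef_pos: [632.9, -110.2, 91.8]
tcp_rot: [-3.141, -0.0, 1.727]
contact_force: [0.9, 1.1, -1.9]
opening: 0.152
```

>>> play_rows --rows '[[255,[0,0,0.1],[0,0,0]],[255,[0,0,0.15],[0,0,0]],[255,[0,0,0.15],[0,0,0]]]'

```text
clock: 6.33
eef_pos: [632.9, -110.2, 90.2]
tcp_rot: [-3.141, -0.0, 1.727]
contact_force: [0.3, 0.7, -1.3]
opening: 0.154
```

>>> play_rows --rows '[[255,[0,0,0.1],[0,0,0]],[255,[0,0,0.15],[0,0,0]],[255,[0,0,0.15],[0,0,0]]]'

```text
clock: 6.58
eef_pos: [632.9, -110.2, 88.7]
tcp_rot: [-3.141, -0.0, 1.727]
contact_force: [-0.2, 0.7, -2.0]
opening: 0.154
```

>>> play_rows --rows '[[255,[0,0,0.1],[0,0,0]],[255,[0,0,0.2],[0,0,0]],[255,[0,0,0.2],[0,0,0]]]'

```text
clock: 6.83
eef_pos: [632.9, -110.2, 86.7]
tcp_rot: [-3.141, -0.0, 1.727]
contact_force: [0.4, 0.3, -1.8]
opening: 0.148
```

>>> play_rows --rows '[[255,[0,0,0.15],[0,0,0]],[255,[0,0,0.3],[0,0,0]],[255,[0,0,0.4],[0,0,0]],[255,[0,0,0.4],[0,0,0]]]'

```text
clock: 7.17
eef_pos: [633.1, -110.3, 82.8]
tcp_rot: [3.141, 0.0, 1.727]
contact_force: [-0.5, 0.6, -0.2]
opening: 0.153
```

>>> play_rows --rows '[[255,[0,0,0.15],[0,0,0]],[255,[0,0,0.3],[0,0,0]],[255,[0,0,0.4],[0,0,0]],[255,[0,0,0.4],[0,0,0]]]'

```text
clock: 7.5
eef_pos: [633.1, -110.3, 78.8]
tcp_rot: [3.141, 0.0, 1.727]
contact_force: [-0.8, -0.5, 2.7]
opening: 0.15
```

>>> play_rows --rows '[[255,[0,0,0.15],[0,0,0]],[255,[0,0,0.3],[0,0,0]],[255,[0,0,0.4],[0,0,0]],[255,[0,0,0.4],[0,0,0]]]'

```text
clock: 7.83
eef_pos: [633.1, -110.3, 74.8]
tcp_rot: [3.142, 0.0, 1.727]
contact_force: [-1.1, -0.7, 4.3]
opening: 0.152
```

Spring forces match the model (origin about 45.8 mm, 4.3 N). I press to about 43 mm and look before turning.

>>> play_rows --rows '[[255,[0,0,0.15],[0,0,0]],[255,[0,0,0.28],[0,0,0]],[255,[0,0,0.28],[0,0,0]],[255,[0,0,0.28],[0,0,0]]]'

```text
clock: 8.17
eef_pos: [633.1, -110.3, 72.1]
tcp_rot: [3.141, 0.0, 1.727]
contact_force: [-1.8, -0.6, 4.8]
opening: 0.155
```

Run:
```python
from ov import *
f=grab_frame('scene'); np.savez('pics/scene7.npz',p=f[0],d=f[1])
s=readout.sense(); print(s['eef_pos'],s['tcp_rot'],s['contact_force'],s['wrist_torque'],s['clock'],s['qpos'])
overlay('ov7',f[0],(255,205,330,285),9,s['eef_pos'],s['tcp_rot'][2],((632.2,-111.0),1.7256))
```

```text
[ 633.07388039 -110.25360789   72.1706631 ] [3.14148363e+00 3.54895283e-05 1.72685655e+00] [-1.16708975  0.1600514   4.83457636] [0.03158704 0.23701223 0.01889489] 8.2167 [-1.74761862e-01  5.56914688e-01  1.70861882e+00  2.40522027e-06
  8.75944503e-01 -3.30823629e-01]
```

View pics/ov7.png

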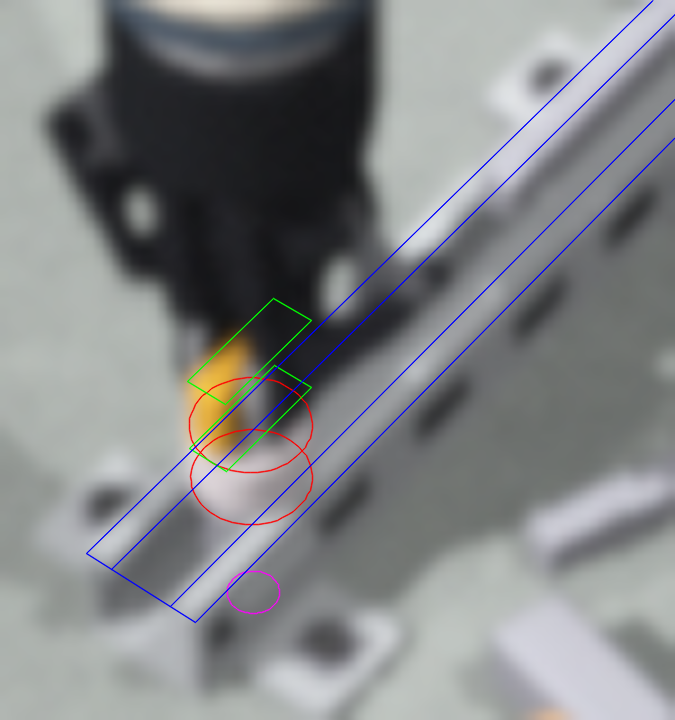

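>>> play_rows --rows '[[255,[0,-0.02,0],[0,0,0.08]],[255,[0,-0.03,0],[0,0,0.17]],[255,[0,-0.03,0],[0,0,0.26]],[255,[0,-0.03,0],[0,0,0.35]],[255,[0,-0.03,0],[0,0,0.44]],[255,[0,-0.03,0],[0,0,0.53]],[255,[0,-0.03,0],[0,0,0.62]],[255,[0,-0.03,0],[0,0,0.71]],[255,[0,-0.03,0],[0,0,0.8]],[255,[0,-0.03,0],[0,0,0.8]]]'

```text
clock: 9.05
eef_pos: [633.1, -110.4, 72.3]
tcp_rot: [3.141, -0.0, 0.923]
contact_force: [-0.3, 0.0, 4.9]
opening: 0.147
```

Run:
```python
from ov import *
s=readout.sense(); print(s['eef_pos'],s['tcp_rot'],s['contact_force'],s['wrist_torque'],s['clock'],s['qpos'])
```

```text
[ 633.08740343 -110.36945466   72.33162925] [ 3.14086524e+00 -3.59254076e-04  9.22808985e-01] [-0.26429806  0.03844683  4.91557463] [-0.06948942  0.09436742 -0.02571633] 9.05 [-1.74928545e-01  5.56445084e-01  1.70903030e+00 -1.51343982e-05
  8.75306055e-01  4.73068621e-01]
```

>>> play_rows --rows '[[255,[0,0,0],[0,0,0.08]],[255,[0,0,0],[0,0,0.17]],[255,[0,0,0],[0,0,0.26]],[255,[0,0,0],[0,0,0.35]],[255,[0,0,0],[0,0,0.44]],[255,[0,0,0],[0,0,0.53]],[255,[0,0,0],[0,0,0.62]],[255,[0,0,0],[0,0,0.7]],[255,[0,0,0],[0,0,0.77]],[255,[0,0,0],[0,0,0.77]],[255,[0,0,0],[0,0,0.77]]]'

```text
clock: 9.97
eef_pos: [632.5, -110.2, 72.1]
tcp_rot: [-3.141, 0.0, 0.16]
contact_force: [-0.9, 1.0, 5.2]
opening: 0.155
```

Run:
```python
from ov import *
f=grab_frame('scene'); np.savez('pics/scene8.npz',p=f[0],d=f[1])
s=readout.sense(); print(s['eef_pos'],s['tcp_rot'],s['contact_force'],s['wrist_torque'],s['clock'],s['qpos'])
overlay('ov8',f[0],(255,205,330,285),9,s['eef_pos'],s['tcp_rot'][2],((632.2,-111.0),1.7256))
```

```text
[ 632.50839499 -110.20252676   72.08450871] [-3.14136223e+00  4.10284871e-04  1.60033376e-01] [-1.21598566 -0.05377645  5.08085408] [ 0.18510324  0.34471981 -0.00048469] 10.0167 [-1.74879847e-01  5.56568387e-01  1.70952082e+00  1.07744927e-04
  8.75966674e-01  1.23581415e+00]
```

View pics/ov8.png

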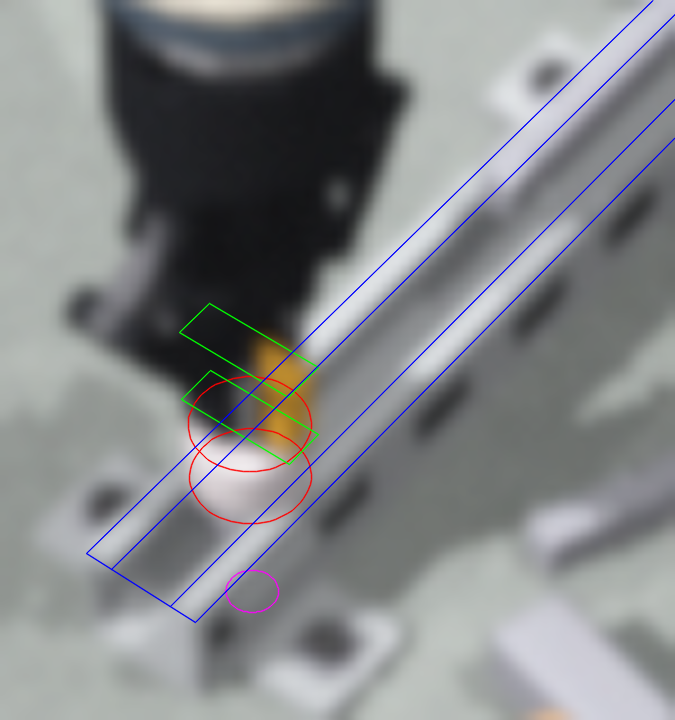

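Turned across the slot; the grip is at (285,390) in the crop and the collar sits on the slot line. Now I raise it slowly to catch and tug.

>>> play_rows --rows '[[255,[-0.03,0,-0.1],[0,0,0.005]],[255,[-0.03,0,-0.2],[0,0,0.005]],[255,[-0.03,0,-0.3],[0,0,0.005]],[255,[-0.03,0,-0.4],[0,0,0.005]],[255,[-0.03,0,-0.4],[0,0,0.005]],[255,[-0.03,0,-0.4],[0,0,0.005]]]'

```text
clock: 10.52
eef_pos: [632.3, -110.3, 75.9]
tcp_rot: [-3.141, 0.0, 0.152]
contact_force: [-0.6, 2.1, 1.6]
opening: 0.152
```

>>> play_rows --rows '[[255,[0,0,-0.05],[0,0,0]],[255,[0,0,-0.1],[0,0,0]],[255,[0,0,-0.1],[0,0,0]],[255,[0,0,-0.1],[0,0,0]]]'

```text
clock: 10.85
eef_pos: [632.0, -110.3, 76.3]
tcp_rot: [-3.141, 0.001, 0.152]
contact_force: [1.3, 0.5, -8.9]
opening: 0.154
```

>>> play_rows --rows '[[255,[0,0,0],[0,0,0]],[255,[0,0,0],[0,0,0]],[255,[0,0,0],[0,0,0]]]'

```text
clock: 11.1
eef_pos: [632.0, -110.3, 76.5]
tcp_rot: [-3.141, 0.001, 0.152]
contact_force: [1.2, 0.6, -11.3]
opening: 0.152
```

Run:
```python
from ov import *
f=grab_frame('scene'); np.savez('pics/scene9.npz',p=f[0],d=f[1])
s=readout.sense(); print(s['eef_pos'],s['tcp_rot'],s['contact_force'],s['wrist_torque'],s['clock'])
overlay('ov9',f[0],(255,205,330,285),9,s['eef_pos'],s['tcp_rot'][2],((632.2,-111.0),1.7256))
```

```text
[ 631.99618668 -110.29403524   76.50216292] [-3.14132682e+00  8.84975038e-04  1.51833437e-01] [  1.56116487   0.83278245 -11.63205089] [ 0.10765439 -0.54063585  0.0445473 ] 11.15
```

View pics/ov9.png

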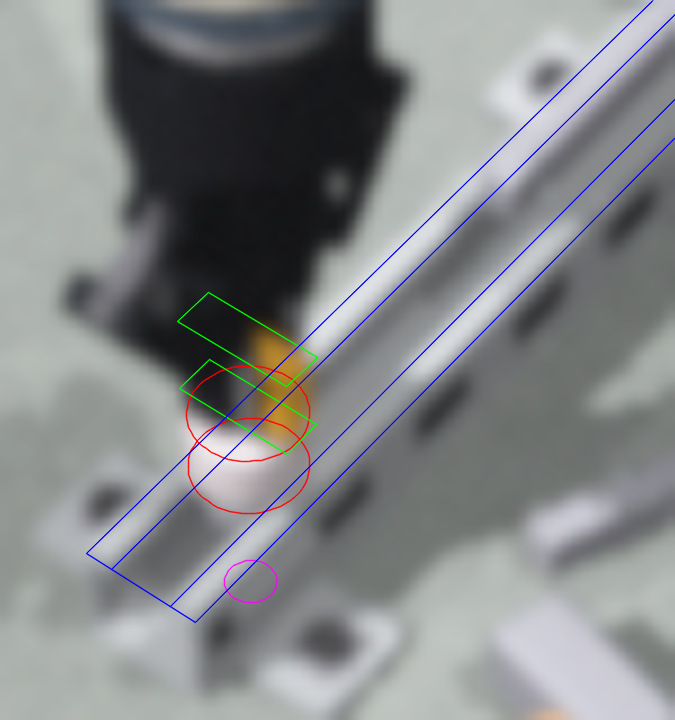

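Caught: origin about 47.5 mm under an 11.6 N pull, held over 0.3 s. I ease the tug and begin sliding.

>>> play_rows --rows '[[255,[0,0,0.05],[0,0,0]],[255,[0,0,0.08],[0,0,0]],[255,[0,0,0.08],[0,0,0]],[255,[0,-0.2,0.08],[0,0,0]],[255,[0,-0.5,0.08],[0,0,0]],[255,[0,-0.9,0.08],[0,0,0]],[255,[0,-1.3,0.08],[0,0,0]],[255,[0,-1.7,0.08],[0,0,0]],[255,[0,-2,0.08],[0,0,0]]]'

```text
clock: 11.9
eef_pos: [629.1, -92.8, 76.7]
tcp_rot: [3.138, 0.001, 0.153]
contact_force: [-2.3, -12.9, -5.8]
opening: 0.153
```

>>> play_rows --rows '[[255,[0,0,0.04],[0,0,0]],[255,[0,0,0.05],[0,0,0]],[255,[0,0,0.05],[0,0,0]]]'

```text
clock: 12.15
eef_pos: [628.9, -91.6, 76.4]
tcp_rot: [3.14, 0.001, 0.152]
contact_force: [-3.6, -5.4, -1.8]
opening: 0.151
```

>>> play_rows --rows '[[255,[0,-0.2,0],[0,0,0]],[255,[0,-0.4,0],[0,0,0]],[255,[0,-0.6,0],[0,0,0]],[255,[0,-0.8,0],[0,0,0]],[255,[0,-1,0],[0,0,0]]]'

```text
clock: 12.57
eef_pos: [627.7, -82.6, 76.4]
tcp_rot: [3.139, 0.001, 0.153]
contact_force: [-2.4, -10.8, -4.1]
opening: 0.149
```

>>> play_rows --rows '[[255,[-0.03,-0.3,0],[0,0,0]],[255,[-0.03,-0.6,0],[0,0,0]],[255,[-0.03,-0.9,0],[0,0,0]],[255,[-0.03,-1.2,0],[0,0,0]],[255,[-0.03,-1.5,0],[0,0,0]],[255,[-0.03,-1.8,0],[0,0,0]],[255,[-0.03,-2.1,0],[0,0,0]],[255,[-0.03,-2.4,0],[0,0,0]],[255,[-0.03,-2.7,0],[0,0,0]],[255,[-0.03,-3,0],[0,0,0]]]'

```text
clock: 13.4
eef_pos: [623.0, -52.9, 76.4]
tcp_rot: [3.139, 0.0, 0.153]
contact_force: [-1.5, -9.7, -3.4]
opening: 0.151
```

>>> play_rows --rows '[[255,[0,-0.3,0],[0,0,0]],[255,[0,-0.6,0],[0,0,0]],[255,[0,-0.9,0],[0,0,0]],[255,[0,-1.2,0],[0,0,0]],[255,[0,-1.5,0],[0,0,0]],[255,[0,-1.8,0],[0,0,0]],[255,[0,-2.1,0],[0,0,0]],[255,[0,-2.4,0],[0,0,0]],[255,[0,-2.4,0],[0,0,0]],[255,[0,-2.4,0],[0,0,0]]]'

```text
clock: 14.23
eef_pos: [619.2, -28.0, 76.4]
tcp_rot: [3.14, 0.0, 0.152]
contact_force: [-2.0, -4.5, -1.5]
opening: 0.15
```

Run:
```python
from ov import *
f=grab_frame('scene'); np.savez('pics/scene10.npz',p=f[0],d=f[1])
s=readout.sense(); print(s['eef_pos'],s['tcp_rot'],s['contact_force'],s['wrist_torque'],s['clock'])
overlay('ov10',f[0],(270,180,345,255),9,s['eef_pos'],s['tcp_rot'][2],((632.2,-111.0),1.7256))
```

```text
[619.24084609 -28.0039784   76.32754504] [3.14060025e+00 3.43087396e-04 1.52117828e-01] [-2.35837414 -5.61907258 -1.50212728] [-1.1047883   0.44186006 -0.06849785] 14.2833
```

View pics/ov10.png

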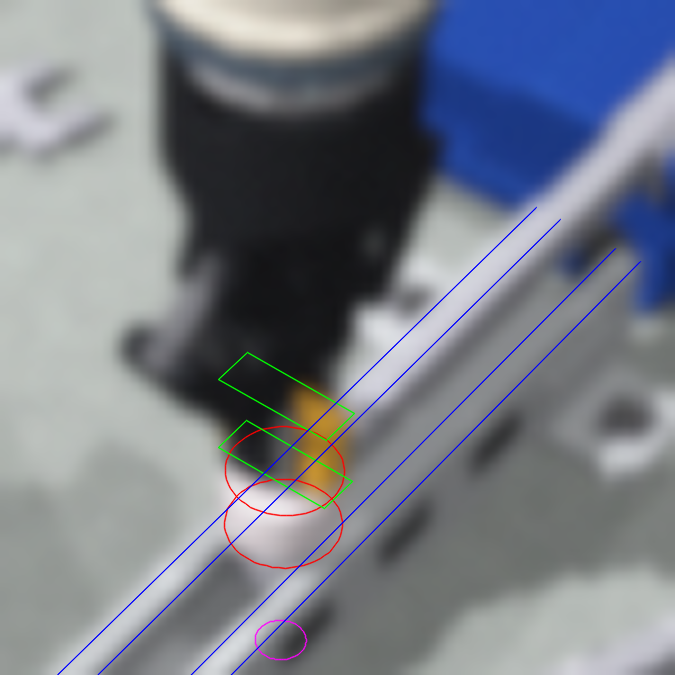

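>>> play_rows --rows '[[255,[0,-0.2,0],[0,0,0]],[255,[0,-0.4,0],[0,0,0]],[255,[0,-0.6,0],[0,0,0]],[255,[0,-0.8,0],[0,0,0]],[255,[0,-1,0],[0,0,0]],[255,[0,-1.1,0],[0,0,0]],[255,[0,-1.2,0],[0,0,0]]]'

```text
clock: 14.87
eef_pos: [617.7, -16.7, 76.2]
tcp_rot: [3.14, 0.0, 0.153]
contact_force: [-1.6, -8.2, -1.7]
opening: 0.15
```

>>> play_rows --rows '[[255,[0,-0.05,0],[0,0,0]],[255,[0,-0.1,0],[0,0,0]],[255,[0,-0.15,0],[0,0,0]],[255,[0,-0.2,0],[0,0,0]]]'

```text
clock: 15.2
eef_pos: [617.4, -14.8, 76.2]
tcp_rot: [3.14, 0.0, 0.153]
contact_force: [-2.9, -8.6, -2.5]
opening: 0.15
```

>>> play_rows --rows '[[255,[0,-0.05,0],[0,0,0]],[255,[0,-0.1,0],[0,0,0]],[255,[0,-0.15,0],[0,0,0]],[255,[0,-0.2,0],[0,0,0]]]'

```text
clock: 15.53
eef_pos: [617.1, -12.9, 76.2]
tcp_rot: [3.14, 0.0, 0.153]
contact_force: [-2.4, -8.4, -3.0]
opening: 0.152
```

>>> play_rows --rows '[[255,[0,-0.05,0],[0,0,0]],[255,[0,-0.1,0],[0,0,0]],[255,[0,-0.15,0],[0,0,0]]]'

```text
clock: 15.78
eef_pos: [616.9, -11.4, 76.2]
tcp_rot: [3.14, 0.0, 0.152]
contact_force: [-2.3, -8.3, -3.5]
opening: 0.151
```

>>> play_rows --rows '[[255,[0,-0.04,0],[0,0,0]],[255,[0,-0.08,0],[0,0,0]],[255,[0,-0.12,0],[0,0,0]]]'

```text
clock: 16.03
eef_pos: [616.7, -10.2, 76.2]
tcp_rot: [3.14, 0.0, 0.153]
contact_force: [-2.1, -8.1, -2.4]
opening: 0.154
```

>>> play_rows --rows '[[255,[0,-0.03,0],[0,0,0]],[255,[0,-0.06,0],[0,0,0]],[255,[0,-0.09,0],[0,0,0]]]'

```text
clock: 16.28
eef_pos: [616.6, -9.3, 76.2]
tcp_rot: [3.14, 0.0, 0.153]
contact_force: [-1.1, -8.5, -3.0]
opening: 0.152
```

>>> play_rows --rows '[[255,[0,-0.03,0],[0,0,0]],[255,[0,-0.06,0],[0,0,0]],[255,[0,-0.09,0],[0,0,0]]]'

```text
clock: 16.53
eef_pos: [616.4, -8.4, 76.2]
tcp_rot: [3.14, 0.0, 0.153]
contact_force: [-0.9, -8.8, -3.2]
opening: 0.154
```

Run:
```python
from ov import *
f=grab_frame('scene'); np.savez('pics/scene11.npz',p=f[0],d=f[1])
s=readout.sense(); print(s['eef_pos'],s['tcp_rot'],s['contact_force'],s['wrist_torque'],s['clock'])
save('s11',f,(285,190,345,250),12)
```

```text
[616.37871011  -8.30070894  76.19204861] [3.13967974e+00 1.06493519e-04 1.52565318e-01] [-1.85318942 -7.89337146 -2.64920005] [-1.72835914  0.25082218 -0.01057144] 16.5833
```

View pics/s11.png

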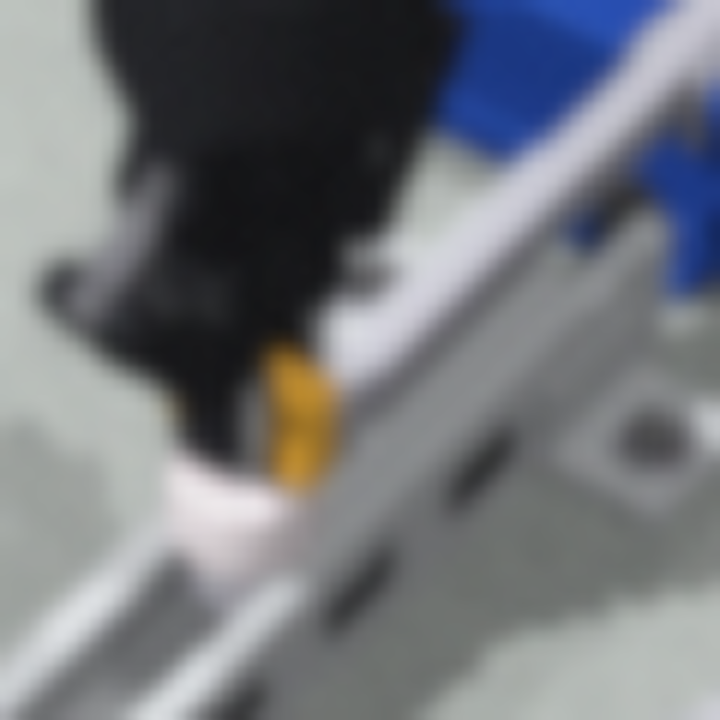

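The paddle hides the bar's end, so I go by feel in sub-millimetre steps. The drag baseline is about 8.4 N.

>>> play_rows --rows '[[255,[0,-0.03,0],[0,0,0]],[255,[0,-0.06,0],[0,0,0]],[255,[0,-0.09,0],[0,0,0]]]'

```text
clock: 16.83
eef_pos: [616.3, -7.5, 76.2]
tcp_rot: [3.14, 0.0, 0.153]
contact_force: [-1.4, -7.0, -3.3]
opening: 0.153
```

>>> play_rows --rows '[[255,[0,-0.03,0],[0,0,0]],[255,[0,-0.06,0],[0,0,0]],[255,[0,-0.09,0],[0,0,0]]]'

```text
clock: 17.08
eef_pos: [616.1, -6.6, 76.2]
tcp_rot: [3.14, 0.0, 0.153]
contact_force: [-2.8, -8.9, -3.3]
opening: 0.152
```

>>> play_rows --rows '[[255,[0,-0.03,0],[0,0,0]],[255,[0,-0.06,0],[0,0,0]],[255,[0,-0.09,0],[0,0,0]]]'

```text
clock: 17.33
eef_pos: [616.0, -5.7, 76.2]
tcp_rot: [3.14, 0.0, 0.153]
contact_force: [-0.7, -8.7, -3.5]
opening: 0.154
```

>>> play_rows --rows '[[255,[0,-0.03,0],[0,0,0]],[255,[0,-0.06,0],[0,0,0]],[255,[0,-0.09,0],[0,0,0]]]'

```text
clock: 17.58
eef_pos: [615.9, -5.0, 76.2]
tcp_rot: [3.139, 0.0, 0.153]
contact_force: [-1.4, -11.1, -2.5]
opening: 0.152
```

>>> play_rows --rows '[[255,[0,-0.03,0],[0,0,0]],[255,[0,-0.06,0],[0,0,0]],[255,[0,-0.09,0],[0,0,0]]]'

```text
clock: 17.83
eef_pos: [615.8, -4.8, 76.2]
tcp_rot: [3.138, 0.0, 0.153]
contact_force: [-1.1, -14.9, -2.8]
opening: 0.153
```

Contact: Fy rose from 8.6 to 14.9 N while the TCP stalled at y -4.8, so about 6 N is on the bar. I ease back slightly and hold.

>>> play_rows --rows '[[255,[0,0.02,0],[0,0,0]],[255,[0,0.02,0],[0,0,0]]]'

```text
clock: 18.0
eef_pos: [615.9, -4.9, 76.3]
tcp_rot: [3.139, -0.0, 0.153]
contact_force: [-1.0, -12.1, -2.9]
opening: 0.153
```

Run:
```python
from ov import *
f=grab_frame('scene'); np.savez('pics/scene12.npz',p=f[0],d=f[1])
s=readout.sense(); print(s['eef_pos'],s['tcp_rot'],s['contact_force'],s['wrist_torque'],s['clock'])
overlay('ov12',f[0],(270,180,345,255),9,s['eef_pos'],s['tcp_rot'][2],((632.2,-111.0),1.7256))
```

```text
[615.86732109  -4.88260901  76.25321588] [ 3.13859147e+00 -3.23598181e-06  1.52734256e-01] [ -1.71032107 -11.73782138  -2.83342191] [-2.49939606  0.20617014  0.02347742] 18.05
```

View pics/ov12.png

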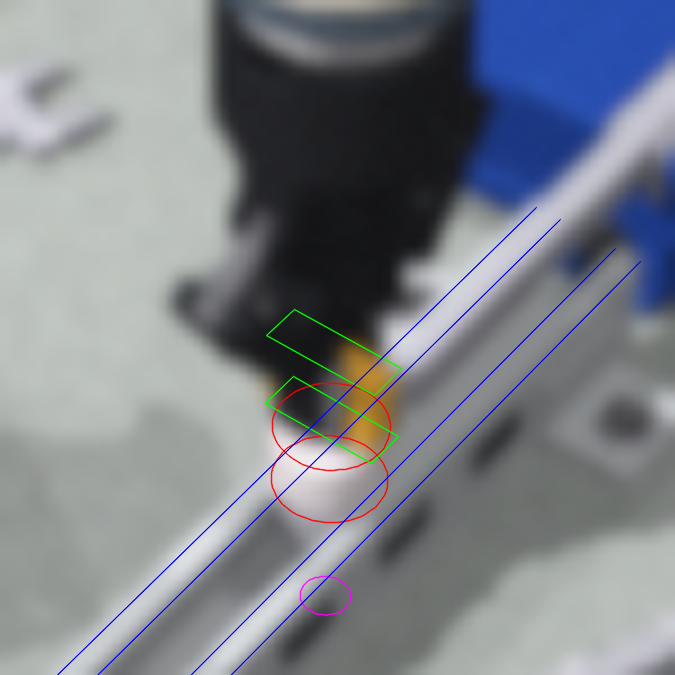

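>>> play_rows --rows '[[255,[0,0.03,0],[0,0,0]],[255,[0,0.05,0.01],[0,0,0]],[255,[0,0.05,0.01],[0,0,0]]]'

```text
clock: 18.3
eef_pos: [615.9, -5.0, 76.2]
tcp_rot: [3.139, 0.0, 0.152]
contact_force: [-1.5, -10.3, -1.4]
opening: 0.152
```

>>> play_rows --rows '[[255,[0,0.05,0],[0,0,0]],[255,[0,0.1,0],[0,0,0]],[255,[0,0.13,0],[0,0,0]],[255,[0,0.13,0],[0,0,0]]]'

```text
clock: 18.63
eef_pos: [616.0, -5.3, 76.1]
tcp_rot: [3.141, 0.0, 0.152]
contact_force: [-2.2, -5.3, -1.9]
opening: 0.152
```

>>> play_rows --rows '[[255,[0,0.04,0],[0,0,0]],[255,[0,0.08,0],[0,0,0]],[255,[0,0.08,0],[0,0,0]]]'

```text
clock: 18.88
eef_pos: [616.1, -5.5, 76.0]
tcp_rot: [3.142, -0.0, 0.152]
contact_force: [-3.2, -2.7, 0.5]
opening: 0.151
```

>>> play_rows --rows '[[215,[0,0,0],[0,0,0]],[190,[0,0,0],[0,0,0]],[150,[0,0,0],[0,0,0]],[100,[0,0,0],[0,0,0]],[50,[0,0,0],[0,0,0]],[0,[0,0,0],[0,0,0]],[0,[0,0,0],[0,0,0]],[0,[0,0,0],[0,0,0]]]'

```text
clock: 19.55
eef_pos: [616.1, -5.3, 75.7]
tcp_rot: [-3.142, -0.0, 0.152]
contact_force: [-0.2, -0.3, 0.4]
opening: 1.003
```

Run:
```python
from ov import *
f=grab_frame('scene'); np.savez('pics/scene13.npz',p=f[0],d=f[1])
s=readout.sense(); print(s['eef_pos'],s['tcp_rot'],s['contact_force'],s['opening'],s['clock'])
save('s13',f,(270,170,345,255),9)
```

```text
[616.1541497   -5.33350791  75.69987114] [-3.14153288e+00 -1.77458083e-04  1.51803230e-01] [ 0.2750844  -0.02182831 -0.40585761] 1.0001831116243545 19.6
```

View pics/s13.png

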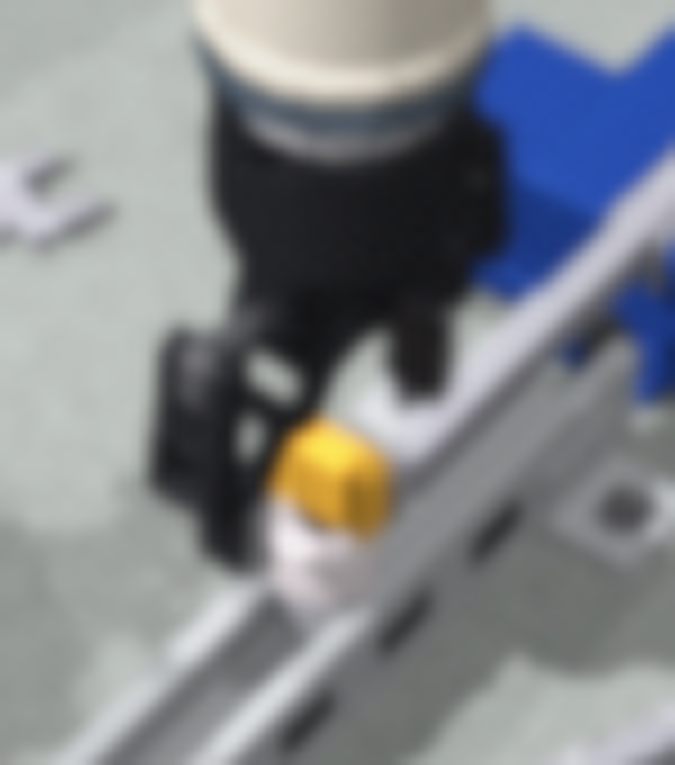

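Released and clear. I retreat straight up, then swing away for a clear look.

>>> play_rows --rows '[[0,[0,0,-1.5],[0,0,0]],[0,[0,0,-4],[0,0,0]],[0,[0,0,-7.5],[0,0,0]],[0,[0,0,-11],[0,0,0]],[0,[-3,2,-14],[0,0,0]],[0,[-6,5,-15],[0,0,0]],[0,[-9,8,-15],[0,0,0]],[0,[-12,11,-15],[0,0,0]],[0,[-14,14,-15],[0,0,0]],[0,[-15,17,-15],[0,0,0]],[0,[-15,18,-15],[0,0,0]],[0,[-15,18,-15],[0,0,0]]]'

```text
clock: 20.6
eef_pos: [495.0, -208.3, 226.0]
tcp_rot: [3.141, -0.001, 0.148]
contact_force: [0.8, 0.7, 0.0]
opening: 1.004
```

Run:
```python
from ov import *
f=grab_frame('scene'); np.savez('pics/scene14.npz',p=f[0],d=f[1])
g=grab_frame('top'); np.savez('pics/top14.npz',p=g[0],d=g[1])
s=readout.sense(); print(s['eef_pos'],s['contact_force'],s['clock'])
overlay('ov14',f[0],(270,180,345,255),9,[616,-5.2,77],.153,((632.2,-111.0),1.7256))
save('t14',g,(200,120,390,230),4)
for n,b,im in(('scene',(285,200,325,250),f),('top',(250,150,330,205),g)):
    C=cloud(n,im); H=cv2.cvtColor(im[0],cv2.COLOR_RGB2HSV); yel=(H[...,0]>15)&(H[...,0]<35)&(H[...,1]>140)
    C[~yel]=np.nan; P=seg(C,b,60,120); print(n,np.percentile(P[:,2],[5,50,90,98]).round(1), rect(seg(C,b,101,110)))
```

```text
[ 495.21312337 -205.75388416  225.57819632] [-0.8473426   0.67347999  0.2463816 ] 20.7
scene [ 83.6  98.8 105.3 106.5] (array([616.8,  -8.4]), array([36.5, 13.1]), 0.1539, np.float64(104.2), 44)
top [ 94.7 104.3 106.8 108.9] (array([612.8,  -2.3]), array([38.5, 12.6]), 0.1476, np.float64(104.7), 78)
```

View pics/ov14.png

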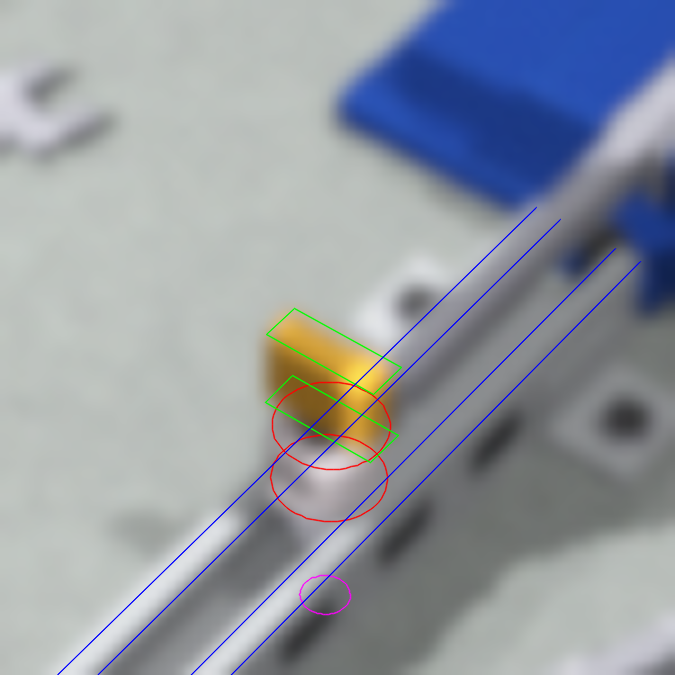

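View pics/t14.png

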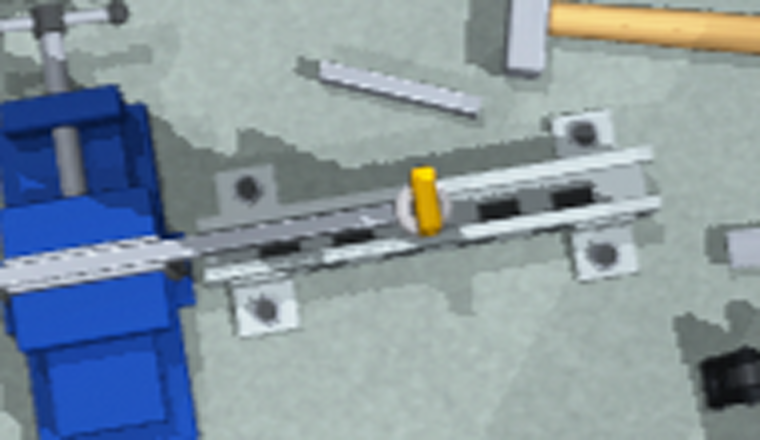

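Final view: yellow grip at (425,200) in the top crop, square across the slot, with its collar touching the bar end at (400,212). Grip top is at about 104.5 mm, so the origin is about 47.5 mm. Handing in.

Run:
```python
from h import *
print(r.sign_off())
```

```text
the job is handed in; nothing more can be done
None
```

I fitted the length stop in the rail, slid it up to the bar and let go. The job is handed in; no verdict was reported.

**What I did:**
- Lowered the head into the slot at the entry point, pressed it to about 43 mm and turned it a quarter turn clockwise.
- Tugged it up with about 11.6 N. It held at an origin height of about 47.5 mm.
- Slid it about 105 mm along the rail. At the bar, the force rose from about 8.5 N of sliding drag to 14.9 N and the arm stalled, so I take about 6 N to have been on the bar.
- Eased off the force, released it and moved the arm clear.

**Last checks, from both cameras after release:**
- **Height:** the grip top is at 104–105 mm, so the origin is at about 47.5 mm, caught in the grooves.
- **Squareness:** the grip's angle is 0.148–0.154 rad, against 0.155 rad for exactly square across the slot.
- **Gap to the bar:** about 0.7–1.5 mm by my measurement, within the 2.5 mm limit.
- **Position across the slot:** I only checked this by overlaying the model on the pictures, where it looked centred.
- **Bar and bystanders:** I did not measure whether these had moved. The bar and the bystanders in the last crops looked undisturbed.

**Disagreements:**
- The two cameras differed by a steady 3–6 mm in absolute position. I therefore used relative measurements and the scene camera, which matched the fingertip position to under 1 pixel.
- Sliding drag was higher than expected on the first stretch, briefly 12.9 N, until I eased the upward pull.

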